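# Put the specimen cup on the stand and hold the loupe at focus over it

## Robot

A 6-joint arm with a two-finger parallel gripper is mounted at the origin on a cart in front of the work surface, level with it; the furniture and walls round the work are solid. World frame = base frame: x ahead of the robot, y to its left, z up, the work surface at z = 0. Lengths are in mm, angles in rad, forces in N, time in s.
With the tool pointing down it reaches from about 350 to 875 mm from the base axis. Payload 4.2 kg.
Tool frame: the origin (TCP) lies midway between the tips of the shut fingers; the grasp point (between the pads) lies 19 mm behind it (arm.grip_point_offset is the distance from the TCP to the grasp point, in mm); z points along the fingers, x is the direction in which the jaws open and shut, and the axes are right-handed (so a half turn about z gives the same grasp; the last joint's range is limited). The gripper opens to 85 mm and grips with 20 to 120 N. Pads are 22 mm wide; open, the fingers measure 114 mm over their backs; the gripper's body (76 mm by 85 mm) begins 54 mm behind the grasp point. The pads swing forward as they close: fully open they stand 13 mm farther back than shut.
Start: joints at [1.43, 0.385, 0.008, 0, -1.194, -0.259], TCP at [243.238, 575.703, 208.112] pointing down, gripper open.
Joint ranges: [-3.14, 3.14], [-1.21, 2.06], [-1.07, 1.41], [-3.16, 2.05], [-2.99, -0.16], [-3.1, 3.1]. Speed limits (rad/s): [2.79, 2.79, 3.14, 3.14, 3.14, 3.14].

## Interface

Orientations are given as a unit quaternion [x, y, z, w].
In Python, from bench import arm gives the robot as it stands.
- The arm moves only by the tool move_arm, never from a script. Its argument "targets" is a list of rows, each a list of 7 numbers: the shift along the tool's x, y, z in cm, then the turn, a rotation vector about the tool's x, y, z in degrees, then the closure in counts, from 0 (fully open) to 255 (shut). In form: [[x, y, z, wx, wy, wz, grip], ...]. A call has 1 to 20 rows; each row is the pose to reach, as a shift and turn from the pose commanded when the call began, along the tool's axes at that moment; what a row does not reach only later rows make up. A row lasts 1/8 s, in which the tool goes at most 62.5 mm and 10.7 degrees, less where a joint would pass 70% of its speed; a pose out of reach is approached as far as the arm can. A call with a gripper value outside its range is refused whole. The fingers move at their own pace and stop on an object; the grip force is fixed at half the most. Time passes only in rows, so rows that repeat a pose let the fingers close. It gives the time, the measured TCP pose, the force and the opening at its end, in the units of the state.
- arm.read_state(): the state, without advancing time (a new reading comes with each control period).
- arm.get_image(name): name is "scene" or "top" or "wrist"; returns (picture, depth): 480x640x3 uint8, blue, green, red; 480x640 float32, mm along the optical axis (not along the pixel's ray), 0 where there is no reading.
- arm.camera_params(name): a dict with "mtx" (3x3 intrinsics, pixels), "world_to_cam" (4x4, takes a point from world to camera coordinates); the wrist camera has in their place "mount" (4x4, takes a point from camera to tool coordinates, whose origin is the TCP and whose axes are the tool frame's). Camera axes: x right, y down, z forward; pixel columns grow to the right and rows downward; lengths in mm; the calibration is good to about 2 mm. A picture is of the moment at which its call begins: read the wrist's pose just before it. camera_params takes no time and is no camera call.
- arm.job_done(): hands the job in, once; it reports no verdict.
Trained networks look in the newest picture that a camera, given by its name, has taken for a name from the list of things; names that differ only in an ending like _2 or _b are one class to them, and where a whole thing is asked for, a point or a joint stands for the part that bears it (a point fixed in the world has none). Each returns a list of dicts, best first, with "score" (0 to 1); they miss things now and then, are a little off and sometimes report something else, mostly with a low value. They report only what shows in the picture. A call takes as long as a camera call. They do not tell look-alikes from the thing itself.
- arm.search_frame(thing, camera): "bbox" ([left, top, right, bottom] in pixels, round what is visible of it).
- arm.tip_of(thing, camera): "uv" ([column, row] in pixels: a listed point, or the origin of a listed thing).
The state is a dict: "clock": time; "joints": joint angles; "joint_vel": joint speeds; "joint_efforts": joint torques, N m; "position": TCP position; "ee_rot": TCP orientation; "contact_force": force on the tool from outside, world axes, zero at the start; "wrist_torque": the same for the moment, N m; "gripper_width": finger opening in mm.
Only numpy, scipy, OpenCV 4.12 (cv2) and the standard library are available. Lean on these libraries where they do the work, as an engineer would, in place of code of your own. Each camera call takes 0.05 s, during which the arm holds its last target.

## Task

Gently set the cup with the small wax block in it upright into the matching empty cup on the inspection stand, so that it nests fully down to its shoulder, and let go of it. Then take the loupe by its handle and hold it level and still with its lens centred over the nested cups, at the height shown by the pointer on the stand's post; leave the pointer where it is set and do not disturb the other things. Finish while still holding the loupe there: do not put it down or let go.

Things in the scene. Friction and masses are not known exactly. Their poses are not given: they have to be found in the camera images.
- stand: fixed grey plate 165x100 mm, 18 thick. Origin: on the bench under the centre of the seat ring (on the plate, 4 mm high, 55 across) of the empty cup; its +x (within 0.3 rad of world x) leads to a post 10 mm thick, 200 high, 95 mm away. It is between a water bath (y > 0.12, x > 0.42, 0.2 m high) and a tall microtome (y < -0.22, x > 0.46): go in and out from the front
- focus_mark (a point): tip of the small flat pointer (3 mm thick) on a clamp collar on the stand's post, pointing from the post towards the cup axis, 68 mm from that axis; z up. Its height, 135 to 175 mm above the bench, differs from start to start and is the height at which the middle of the lens must be held. The collar can slide on the post if pushed with more than about 4 N
- base_cup: empty round metal stacking cup standing loose in the stand's seat ring: 56 mm high; foot 40 mm across, tapering out to 54 mm at 34 mm height, there an outward shoulder, and above it a straight collar 62 mm across and 22 mm high with a 2.6 mm wall (mouth 56.8 mm clear). Origin: centre of its underside, z up through the mouth
- specimen_cup: a cup of exactly the same shape and size (56 mm high, grasp the straight 62 mm collar, the topmost 22 mm) standing loose on the bench, with a wax block 20x20x8 mm on its floor; 60 to 120 g. Origin: centre of its underside, z up. Nested, its shoulder rests on the rim of the empty cup, so its origin lies 22 mm above the other's origin, on one axis; its rim is then 96 mm above the bench
- loupe: loupe lying flat on the bench, 157 mm long in all, 40 to 80 g: black bar handle 100 mm long, 14 mm wide, 18 mm high, with a round lens in a metal ring 54 mm across and 14 mm high at its end. Origin: centre of the handle's underside; x along the handle to the lens, z up. Grasp across the 14 mm width, at or near the origin
- lens_centre (a point): middle of the loupe's lens: 80 mm along the loupe's x from its origin and 9 mm above its underside; axes as the loupe's
- petri_dish: bystander: small covered round dish, 64 mm across, 17 high. Origin: centre of its underside
- spare_cassette: bystander: tissue cassette with a wax block on it, 28x40x13 mm, lying flat. Origin: centre of its underside
- slide_mailer: bystander: flat white slide mailer, 24x66x15 mm. Origin: centre of its underside
- oil_bottle: bystander: small bottle, 38 mm across, 105 high. Origin: centre of its underside
- pencil: bystander: pencil, 7 mm thick, 123 long. Origin: centre of its underside
Mind the look-alikes: they are no part of the job. What is shaped like the base_cup but red is not meant.

How it is judged (in metres and radians):
On the way:
1. the specimen cup is nested in the cup on the stand, down to its shoulder, and let go (horizontal distance between specimen_cup and base_cup below 0.004 m and z of specimen_cup in the frame of base_cup between 0.019 and 0.0245 m and angle between each of specimen_cup, base_cup's own z axis and vertical below 0.08 rad and horizontal distance between base_cup and stand below 0.006 m and height (world z) of base_cup below 0.022 m and contact force between the fingers and specimen_cup below 0.1 N and contact force between the fingers and base_cup below 0.1 N), for 0.3 s.
At the end, for the whole second after the job is handed in: Cups nested (axes within 4 mm, 19 to 24.5 mm apart in height, upright to 0.08 rad) in the seat ring (6 mm), not touched. Fingers alone hold the loupe, still, tilt under 0.1 rad, lens within 10 mm of the cup axis and 6 mm of the pointer height. Pointer moved under 4 mm (all of step 1 and horizontal distance between lens_centre and specimen_cup below 0.01 m and z of lens_centre in the frame of focus_mark between -0.006 and 0.006 m and angle between loupe's own z axis and vertical below 0.1 rad and linear speed of loupe below 0.02 m/s and angular speed of loupe below 0.2 rad/s and contact force between the fingers and loupe above 0.5 N and contact force between loupe and specimen_cup below 0.05 N and contact force between loupe and base_cup below 0.05 N and contact force between loupe and stand below 0.05 N and distance of focus_mark from where it was at the start of the episode below 0.004 m); the arm keeps its last pose, push and grip.
It fails at once if a bystander is shifted by more than 30 mm (distance of any of petri_dish, spare_cassette, slide_mailer, oil_bottle, pencil from where it was at the start of the episode above 0.03 m).
It fails at once if a cup is tipped by more than 0.5 rad (angle between any of specimen_cup, base_cup's own z axis and vertical above 0.5 rad).
It fails at once if the cups are slammed or pressed together with more than 40 N (contact force between specimen_cup and base_cup above 40 N).
It also fails if it takes over 58 s, if anything falls off the work surface, if the arm or the gripper's body presses on something with over 40 N, if the wrist force passes 120 N, or if a joint passes its speed limit or range.

## Working session

There is one attempt and no reset: what is moved stays moved. The work goes in short steps, Python scripts to look and compute and a tool call to move; the robot and the scene stay as the last step left them, time stands still between calls to the robot, and variables do not carry over. Pictures are saved under pics/ and viewed, and the job is handed in when it is done.

Besides the shell and the picture viewer there is one more tool, called after ">>>" as a command line: name --pt "numbers of a row" for each row, then --argument value for the rest. move_arm: Moves the arm, as the interface text tells. Its arguments: {"type":"object","properties":{"targets":{"type":"array","items":{"type":"array","items":{"type":"number"}}}},"required":["targets"]}

```bash
ls; mkdir -p pics
python3 - <<'E'
from bench import arm
import cv2,numpy as np
s=arm.read_state();print(s)
for n in ["scene","top","wrist"]:
    p,d=arm.get_image(n);cv2.imwrite(f"pics/{n}0.png",p);np.save(f"pics/{n}0.npy",d);print(n,arm.camera_params(n))
print(arm.read_state()["clock"])
E
```

```text
pics
{'clock': 0.0, 'joints': array([ 1.42960043e+00,  3.85569122e-01,  6.60374465e-03, -5.14417427e-04,
       -1.19401831e+00, -2.58603268e-01]), 'joint_vel': array([ 1.03918092e-03,  1.01562276e-03,  8.69060636e-05, -6.67538095e-04,
       -8.67704306e-05, -2.33772406e-03]), 'joint_efforts': array([ 1.18432778e-03, -3.92282474e+01,  1.88405067e+01,  4.18628007e+00,
       -4.67404825e-03,  6.70877327e-06]), 'position': array([242.99947261, 575.1180708 , 207.0031444 ]), 'ee_rot': array([-5.52535550e-01,  8.33488580e-01, -6.58554746e-04, -9.05313999e-04]), 'contact_force': array([-0.52172359, -0.18641589, -0.13505403]), 'wrist_torque': array([-0.04193024, -0.01061505,  0.01992158]), 'gripper_width': 85.02078354741737}
scene {'mtx': array([[433.44576672,   0.        , 325.47576161],
       [  0.        , 433.44576672, 237.03729726],
       [  0.        ,   0.        ,   1.        ]]), 'world_to_cam': array([[ 4.11542946e-01, -9.11353655e-01,  8.18043253e-03,
        -3.66043646e+02],
       [-4.50577586e-01, -2.11254528e-01, -8.67381902e-01,
         2.93294491e+02],
       [ 7.92219
[... 505 characters left out ...]
2],
       [ 6.28469727e-02,  7.09186995e-03, -9.97997978e-01,
         1.42830551e+03],
       [ 0.00000000e+00,  0.00000000e+00,  0.00000000e+00,
         1.00000000e+00]])}
wrist {'mtx': array([[394.36522255,   0.        , 316.06307084],
       [  0.        , 394.36522255, 236.89210848],
       [  0.        ,   0.        ,   1.        ]]), 'mount': array([[ 9.99999902e-01, -3.73582292e-04, -2.38449386e-04,
        -4.06086049e-01],
       [ 4.23962333e-04,  9.63124823e-01,  2.69054634e-01,
        -6.81952052e+01],
       [ 1.29142476e-04, -2.69054709e-01,  9.63124886e-01,
        -1.65239207e+02],
       [ 0.00000000e+00,  0.00000000e+00,  0.00000000e+00,
         1.00000000e+00]])}
0.15
```

View pics/scene0.png

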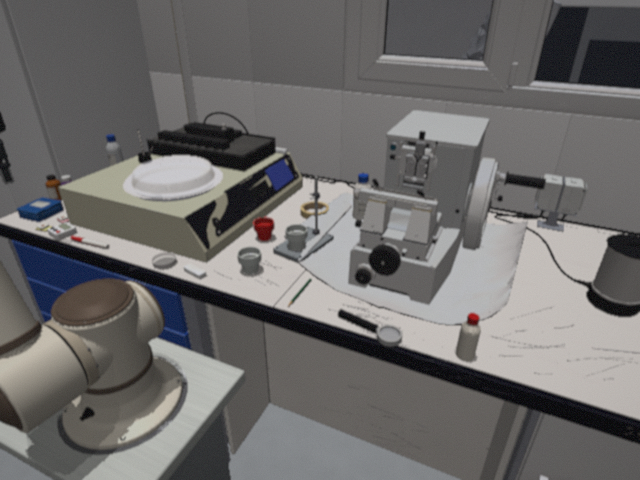

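View pics/top0.png

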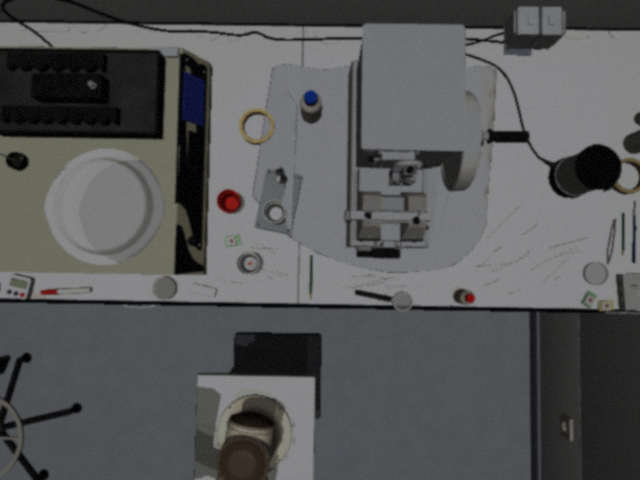

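View pics/wrist0.png

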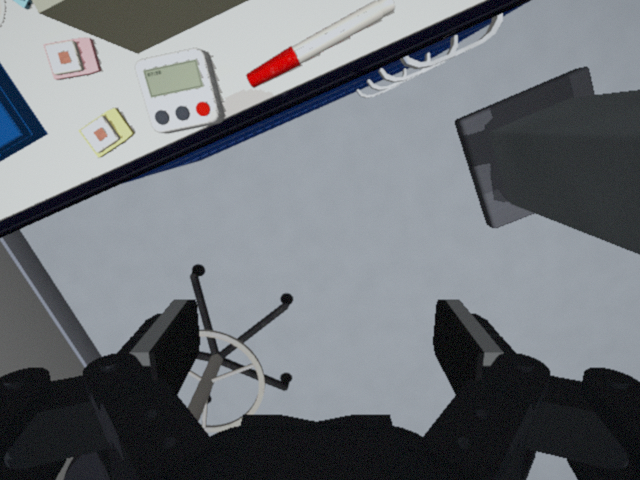

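Specimen cup: top (250,262), scene (250,260). Base cup on the stand: top (274,212). The red look-alike at top (229,201) is to be left alone. The loupe's handle is at top (375,295) and its lens at (401,300).

```bash
cat > h.py <<'E'
from bench import arm
import cv2,numpy as np
from scipy.spatial.transform import Rotation as R
def cam(n,st=None):
    p=arm.camera_params(n);K=p["mtx"]
    if n=="wrist":
        T=np.eye(4);T[:3,:3]=R.from_quat(st["ee_rot"]).as_matrix();T[:3,3]=st["position"]
        return K,T@p["mount"]
    return K,np.linalg.inv(p["world_to_cam"])
def at_z(n,uv,z,st=None):
    K,C=cam(n,st);r=C[:3,:3]@np.linalg.inv(K)@np.array([uv[0],uv[1],1.]);o=C[:3,3]
    return o+r*(z-o[2])/r[2]
def at_d(n,uv,d,st=None):
    K,C=cam(n,st);return C[:3,:3]@(np.linalg.inv(K)@np.array([uv[0],uv[1],1.])*d)+C[:3,3]
def cloud(n,d,st=None):
    K,C=cam(n,st);v,u=np.mgrid[:480,:640];P=np.stack([u,v,np.ones_like(u)],-1)@np.linalg.inv(K).T*d[...,None]
    return P@C[:3,:3].T+C[:3,3]
def proj(n,X,st=None):
    K,C=cam(n,st);c=np.linalg.inv(C)@np.append(X,1);p=K@c[:3];return p[:2]/p[2]
def tool(X,st):  # world -> tool frame mm
    return R.from_quat(st["ee_rot"]).inv().apply(np.asarray(X)-st["position"])
E
python3 - <<'E'
from h import *
for n in ["scene","top"]:
    for t in ["specimen_cup","base_cup","loupe","focus_mark","lens_centre","stand","petri_dish","spare_cassette","slide_mailer","oil_bottle","pencil"]:
        z={"base_cup":18,"stand":0,"lens_centre":9,"focus_mark":155}.get(t,0)
        for r in arm.tip_of(t,n)[:3]:
            print(n,t,round(r["score"],2),np.round(r["uv"],1),np.round(at_z(n,r["uv"],z)))
P=cloud("top",np.load("pics/top0.npy"))
for u,v in [(250,262),(274,212),(255,225),(262,225),(280,175),(375,295),(250,240)]: print(u,v,np.round(P[v,u]))
print(arm.read_state()["clock"])
a=cv2.imread("pics/top0.png")[150:320,200:430];cv2.imwrite("pics/c1.png",cv2.resize(a,None,fx=3.4,fy=3.4,interpolation=2))
a=cv2.imread("pics/scene0.png")[170:370,140:420];cv2.imwrite("pics/c2.png",cv2.resize(a,None,fx=2.8,fy=2.8,interpolation=2))
E
```

```text
scene specimen_cup 0.77 [252.7 271.5] [444.  10.   0.]
scene base_cup 0.96 [262.7 237. ] [586.  65.  18.]
scene base_cup 0.63 [292.5 244.2] [587. -33.  18.]
scene loupe 0.7 [360.3 324.5] [ 367. -321.    0.]
scene focus_mark 0.63 [308.6 198.2] [620. -70. 155.]
scene lens_centre 0.67 [388.1 335. ] [ 351. -390.    9.]
scene stand 0.55 [298.3 251.9] [582. -54.   0.]
scene stand 0.52 [461.8 357. ] [ 361. -544.    0.]
scene petri_dish 0.72 [164.6 265.4] [368. 241.   0.]
scene slide_mailer 0.49 [195.1 274.4] [369. 139.   0.]
scene oil_bottle 0.7 [389.9 331.2] [ 374. -388.    0.]
scene oil_bottle 0.67 [460.1 356.6] [ 361. -541.    0.]
scene pencil 0.57 [296.6 292.7] [ 411. -138.    0.]
top specimen_cup 0.85 [248.5 263.4] [449.  26.   0.]
top base_cup 0.84 [274.4 212.9] [586. -43.  18.]
top base_cup 0.61 [229.6 204.9] [606.  79.  18.]
top loupe 0.95 [373.8 292.3] [ 376. -317.    0.]
top focus_mark 0.63 [275.5 183.5] [645. -56. 155.]
top lens_centre 0.56 [402.1 304.4] [ 345. -392.    9.]
top stand 0.83 [274.4 215.5] [581. -42.   0.]
top petri_dish 0.68 [166.2 290. ] [373. 248.   0.]
top spare_cassette 0.44 [233.  238.3] [517.  70.   0.]
top slide_mailer 0.69 [276.3 182.1] [674. -45.   0.]
top slide_mailer 0.68 [200.1 291.7] [370. 156.   0.]
top oil_bottle 0.65 [460.7 296.5] [ 369. -552.    0.]
top pencil 0.62 [310.8 274.8] [ 421. -145.    0.]
250 262 [452.  20.  12.]
274 212 [589. -43.  21.]
255 225 [553.   9.  15.]
262 225 [553. -11.  22.]
280 175 [669. -66. 144.]
375 295 [ 370. -318.   16.]
250 240 [513.  23.  -1.]
1.25
```

View pics/c1.png

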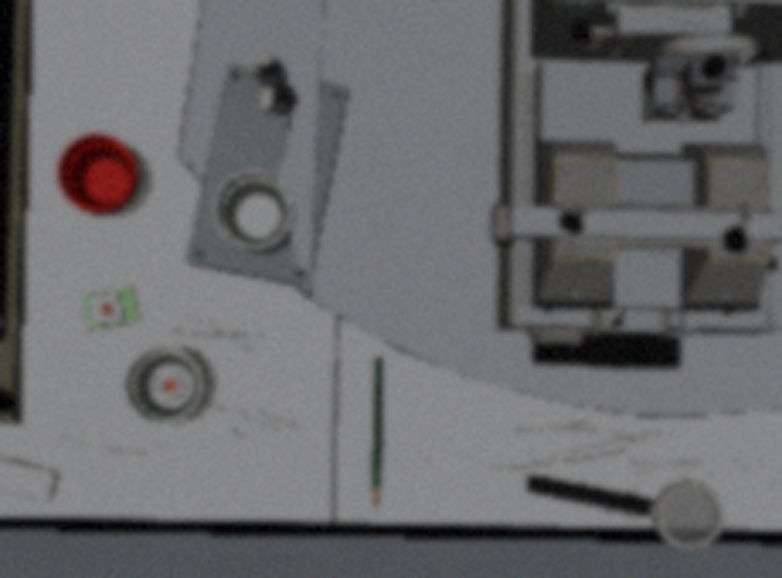

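View pics/c2.png

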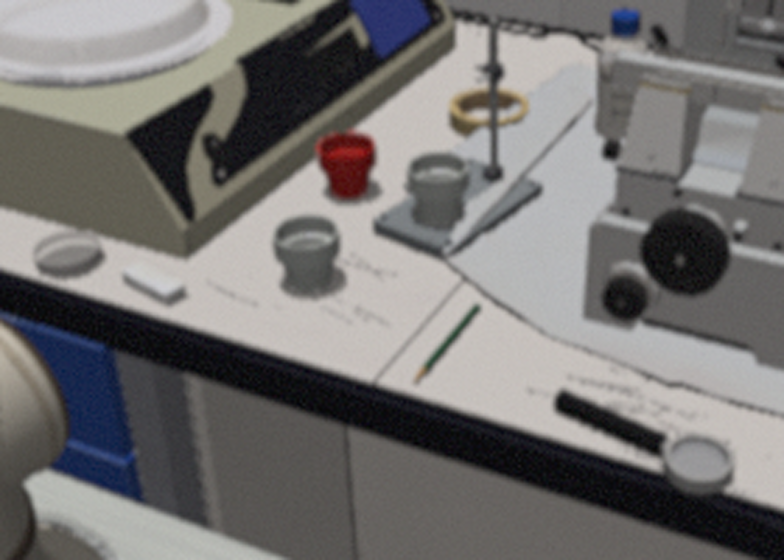

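The crops agree: the grey cup with the wax at top (250,262) is the specimen cup, and the grey cup on the plate at (274,212) is the base cup. The red cup at (229,201) is the decoy, and the loupe lies at front right. Next, the move for a wrist view over the specimen cup.

```bash
cat >> h.py <<'E'
def plan(X,yaw,st,tilt=None):
    """shift cm in tool axes and rotvec deg to reach TCP X (mm), tool down with tool-x yaw (deg)"""
    y=np.radians(yaw);M=np.array([[np.cos(y),np.sin(y),0],[np.sin(y),-np.cos(y),0],[0,0,-1]]).T
    R0=R.from_quat(st["ee_rot"])
    return np.round(tool(X,st)/10,2),np.round((R0.inv()*R.from_matrix(M)).as_rotvec(degrees=True),1)
def yaw(st):
    x=R.from_quat(st["ee_rot"]).as_matrix()[:,0];return np.degrees(np.arctan2(x[1],x[0]))
E
python3 - <<'E'
from h import *
s=arm.read_state();print(yaw(s))
print(plan([243,575,300],yaw(s),s));print(plan([350,300,300],-60,s));print(plan([431,20,200],90,s))
E
```

```text
-112.90719995436459
(array([ 0.07, -0.  , -9.19]), array([ 0., -0., -0.]))
(array([ 21.24, -20.56,  -9.19]), array([  0. ,  -0. , -52.9]))
(array([ 43.88, -38.92,   0.81]), array([ -0. ,  -0. , 157.1]))
```

>>> move_arm --pt "0 0 -5 0 0 10 0" --pt "1 -0.9 -9 0 0 20 0" --pt "4 -3.5 -9 0 0 30 0" --pt "7.5 -6.6 -9 0 0 40 0" --pt "11 -9.8 -9 0 0 50 0" --pt "14.6 -13 -9 0 0 60 0" --pt "18.2 -16.2 -9 0 0 70 0" --pt "21.9 -19.4 -9 0 0 80 0" --pt "25.5 -22.6 -9 0 0 90 0" --pt "29 -25.8 -9 0 0 100 0" --pt "32.7 -29 -9 0 0 110 0" --pt "36.4 -32.2 -9 0 0 120 0" --pt "40 -35.5 -8 0 0 130 0" --pt "43.9 -38.9 -4 0 0 140 0" --pt "43.9 -38.9 0 0 0 150 0" --pt "43.9 -38.9 0.8 0 0 157 0" --pt "43.9 -38.9 0.8 0 0 157 0"

```text
clock: 3.38
position: [430.4, 19.5, 199.6]
ee_rot: [0.706, 0.708, -0.001, -0.0]
contact_force: [0.4, 0.6, 0.3]
gripper_width: 85.8
```

Run:
```python
from h import *
s=arm.read_state();print(s["position"],yaw(s),np.round(s["joints"],2),s["clock"])
p,d=arm.get_image("wrist");cv2.imwrite("pics/w1.png",p);np.save("pics/w1.npy",d)
for t,z in [("specimen_cup",0),("base_cup",18),("focus_mark",155)]:
    for r in arm.tip_of(t,"wrist"): print(t,r["score"],np.round(r["uv"]),np.round(at_z("wrist",r["uv"],z,s),1))
print(arm.read_state()["position"])
```

```text
[430.36072325  19.48225117 199.62240339] 90.14906297957427 [ 0.43  0.06 -0.45  0.   -1.07 -1.99] 3.375
specimen_cup 0.94 [322. 223.] [450.3  24.9   0. ]
base_cup 0.76 [252. 360.] [586.7 -44.3  18. ]
base_cup 0.6 [370. 374.] [603.7  74.2  18. ]
[431.23727136  20.31621029 201.03317134]
```

View pics/w1.png

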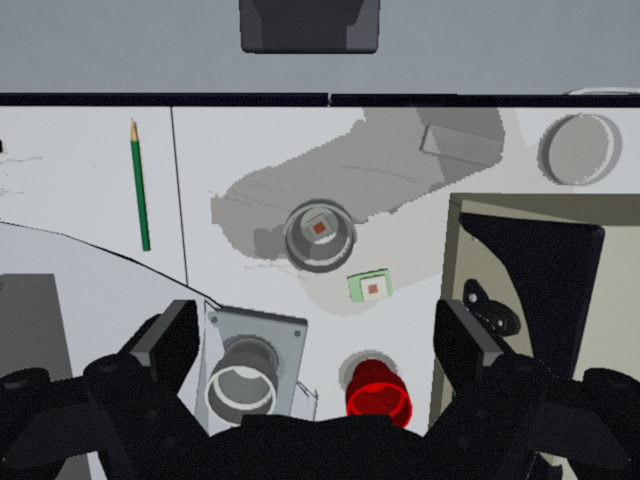

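The specimen cup with the wax is centred at about (320,237). The base cup is at (242,385) on the stand, the red one at (379,400), and the cassette at (372,286). Next I fit the rim from depth.

Run:
```python
from h import *
from scipy.optimize import least_squares
s=arm.read_state()
p,d=arm.get_image("wrist");s2=arm.read_state();print(s["position"],s2["position"])
P=cloud("wrist",d,s)
def fit(c,zc,r,dr=45):
    m=(np.hypot(P[...,0]-c[0],P[...,1]-c[1])<dr)&(abs(P[...,2]-zc)<5)&(d>0)
    Q=P[m];print(len(Q),"z med",np.median(Q[:,2]))
    f=least_squares(lambda a:np.hypot(Q[:,0]-a[0],Q[:,1]-a[1])-r,c,loss="soft_l1");print(f.x,np.sqrt(np.mean(f.fun**2)))
fit([451,22],56,29.7);fit([588,-43],74,29.7)
m=(np.hypot(P[...,0]-451,P[...,1]-22)<140)&(P[...,2]>-15)&(P[...,2]<8)&(d>0);print("bench z",np.median(P[...,2][m]))
# colour-based ellipse of the rim via projected check
o=p.copy()
for c,z in [((451,22),56),((588,-43),74)]:
    for a in np.arange(0,6.28,.1):
        u=proj("wrist",[c[0]+31*np.cos(a),c[1]+31*np.sin(a),z],s);cv2.circle(o,tuple(int(round(x)) for x in u),1,(0,0,255),-1)
cv2.imwrite("pics/w2.png",cv2.resize(o[180:440,180:440],None,fx=2.3,fy=2.3))
```

```text
[431.23727136  20.31621029 201.03317134] [431.14840343  20.32605552 200.96151393]
884 z med 55.18775032703721
[450.84637857  22.6212295 ] 0.9296693334338709
868 z med 72.96794664933677
[586.09314008 -45.29318732] 0.9745926544911861
bench z -0.6320243576835765
```

View pics/w2.png

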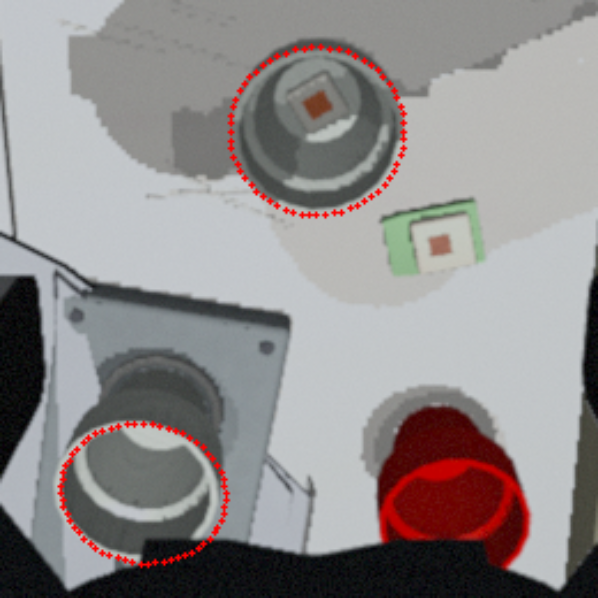

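Both rim fits overlay the picture well: specimen (451,22.6) and base (586,-45). Descending over the specimen cup.

>>> move_arm --pt "0.2 2.0 3 0 0 0 0" --pt "0.2 2.0 6 0 0 0 0" --pt "0.2 2.0 9 0 0 0 0" --pt "0.2 2.0 12 0 0 0 0" --pt "0.2 2.0 14.5 0 0 0 0" --pt "0.2 2.0 16.3 0 0 0 0" --pt "0.2 2.0 17.0 0 0 0 0" --pt "0.2 2.0 17.0 0 0 0 0"

```text
clock: 4.62
position: [451.0, 22.2, 30.3]
ee_rot: [0.706, 0.708, 0.0, 0.0]
contact_force: [0.3, 0.2, -0.4]
gripper_width: 85.3
```

Run:
```python
from h import *
p,d=arm.get_image("wrist");cv2.imwrite("pics/w3.png",p)
p,d=arm.get_image("scene");cv2.imwrite("pics/s3.png",cv2.resize(p[200:300,190:320],None,fx=5,fy=5))
```

```text
(no output)
```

View pics/w3.png

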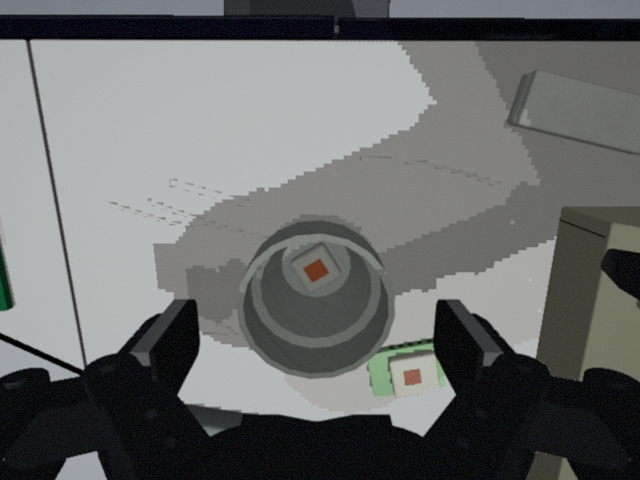

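View pics/s3.png

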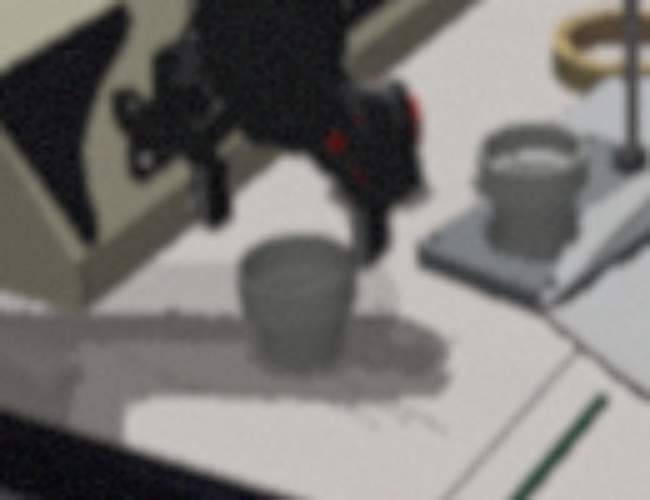

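The cup rim is centred between the open fingers, and their tips are at collar height. Closing now.

>>> move_arm --pt "0 0 0 0 0 0 60" --pt "0 0 0 0 0 0 90" --pt "0 0 0 0 0 0 120" --pt "0 0 0 0 0 0 150" --pt "0 0 0 0 0 0 150" --pt "0 0 0 0 0 0 150"

```text
clock: 5.48
position: [450.5, 21.9, 29.9]
ee_rot: [0.707, 0.708, -0.0, -0.0]
contact_force: [0.5, 0.4, -1.1]
gripper_width: 35.4
```

Run:
```python
from h import *
p,d=arm.get_image("wrist");cv2.imwrite("pics/w4.png",p)
p,d=arm.get_image("scene");cv2.imwrite("pics/s4.png",cv2.resize(p[200:300,190:320],None,fx=5,fy=5))
```

```text
(no output)
```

View pics/w4.png

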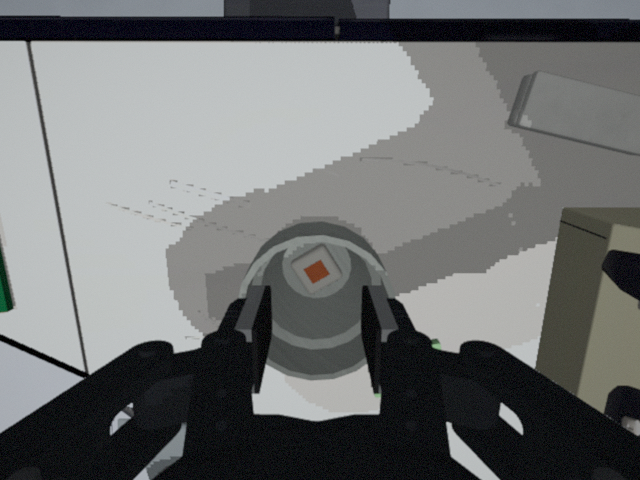

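View pics/s4.png

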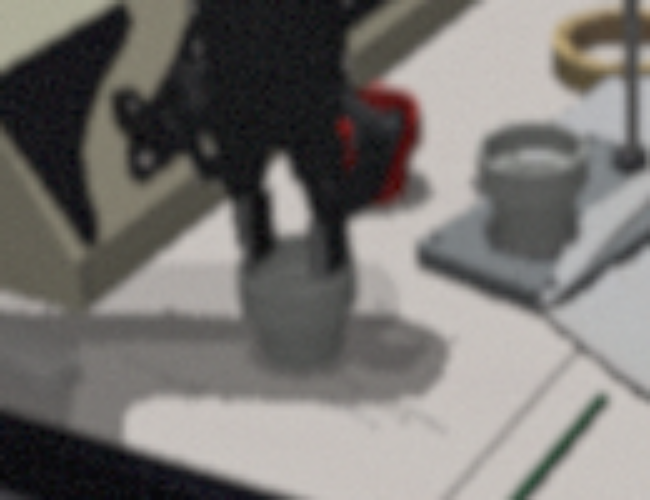

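The opening reads 35 mm, so the fingers are not on the 62 mm collar. I'll check with depth before doing anything else.

Run:
```python
from h import *
s=arm.read_state();p,d=arm.get_image("wrist");print(s["position"],s["gripper_width"],s["contact_force"],s["clock"])
P=cloud("wrist",d,s)
for u,v in [(262,295),(372,295),(262,320),(258,340),(375,340),(262,370),(230,340),(400,340),(316,270),(316,238),(316,225),(316,365),(316,378),(245,280),(388,280),(100,200)]: print((u,v),np.round(P[v,u],1), np.round(tool(P[v,u],s),1))
cv2.imwrite("pics/w5.png",cv2.resize(p[200:420,200:430],None,fx=2.7,fy=2.7))
```

```text
[450.5565234   21.87509057  29.97749586] 34.857663193592394 [ 0.71553454  0.14029599 -0.02322876] 5.575
(262, 295) [439.8   3.1  66.6] [-18.7 -10.8 -36.6]
(372, 295) [439.8  42.   66.5] [ 20.2 -10.8 -36.5]
(262, 320) [442.1   4.9  80.9] [-16.9  -8.5 -50.9]
(258, 340) [444.2   4.8  89.5] [-17.1  -6.4 -59.5]
(375, 340) [444.   39.9  89.8] [ 18.   -6.6 -59.8]
(262, 370) [458.2   4.8  84.1] [-17.1   7.6 -54.1]
(230, 340) [437.8  -0.9 100.4] [-22.8 -12.8 -70.4]
(400, 340) [438.3  45.1  99.5] [ 23.2 -12.2 -69.5]
(316, 270) [450.9  22.2  11.6] [ 0.3  0.3 18.4]
(316, 238) [422.   22.2  55.4] [  0.4 -28.6 -25.4]
(316, 225) [420.6  22.2  41. ] [  0.4 -29.9 -11. ]
(316, 365) [480.3  22.2  48.1] [  0.3  29.8 -18.1]
(316, 378) [481.9  22.3  54.9] [  0.3  31.3 -25. ]
(245, 280) [438.6  -4.8  55.5] [-26.6 -12.  -25.5]
(388, 280) [438.7  49.6  54.9] [ 27.8 -11.8 -25. ]
(100, 200) [418.3 -86.7  -1.2] [-108.6  -32.5   31.2]
```

View pics/w5.png

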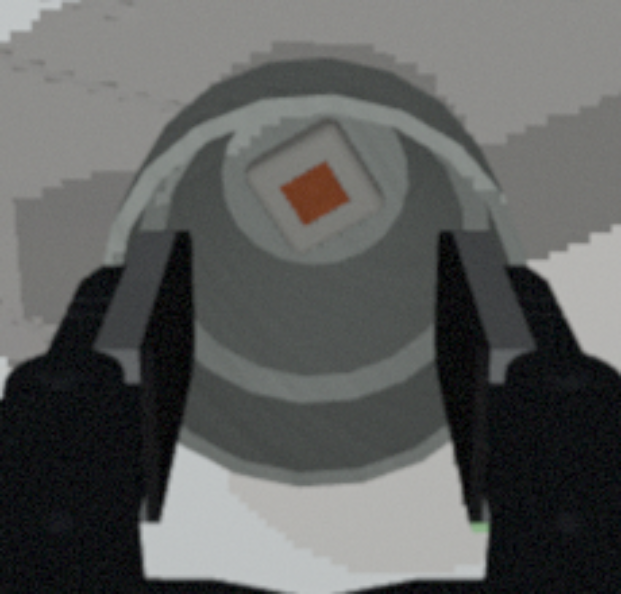

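Run:
```python
from h import *
s=arm.read_state();p,d=arm.get_image("wrist");print(arm.grip_point_offset,[a for a in dir(arm) if a[0]!='_'])
P=cloud("wrist",d,s);R0=R.from_quat(s["ee_rot"]).as_matrix();T=(P-s["position"])@R0
for u in (250,262,268,372,380):
  for v in range(280,310,3): print(u,v,np.round(T[v,u],1))
```

```text
18.700000000000003 ['IKError', 'camera_params', 'get_image', 'grip_point_offset', 'job_done', 'read_state', 'search_frame', 'tip_of']
250 280 [-24.7 -12.1 -25.7]
250 283 [-26.3  -7.2 -16.8]
250 286 [-27.   -4.5 -13.4]
250 289 [-27.7  -1.7 -10.1]
250 292 [-23.3 -11.1 -34.7]
250 295 [-22.9 -11.1 -37.2]
250 298 [-22.5 -10.9 -39.3]
250 301 [-21.9 -11.4 -42.8]
250 304 [-21.7 -11.  -44.4]
250 307 [-21.4 -10.9 -46.3]
262 280 [-23.4  -3.2  -3.5]
262 283 [-23.6  -1.2  -2.1]
262 286 [-19.6 -11.3 -29.7]
262 289 [-19.5 -10.6 -30.7]
262 292 [-19.  -11.1 -34.7]
262 295 [-18.5 -11.4 -38. ]
262 298 [-18.4 -10.7 -38.9]
262 301 [-18.1 -10.7 -41.3]
262 304 [-17.6 -11.2 -44.8]
262 307 [-17.4 -11.2 -46.9]
268 280 [-21.7  -0.3   3.5]
268 283 [-21.9   1.8   5.2]
268 286 [-17.4 -11.2 -29.5]
268 289 [-17.4 -10.4 -30.3]
268 292 [-17.  -10.4 -33.1]
268 295 [-17.1  -9.2 -33. ]
268 298 [-17.1  -8.1 -33.2]
268 301 [-17.   -7.4 -34.2]
268 304 [-17.2  -5.8 -33.3]
268 307 [-17.2  -4.7 -33.6]
372 280 [24.9 -3.3 -3.8]
372 283 [25.  -1.8 -3.6]
372 286 [ 21.3 -10.6 -28. ]
372 289 [ 20.9 -10.8 -31.3]
372 292 [ 20.4 -11.  -34.4]
372 295 [ 20.  -11.1 -37.3]
372 298 [ 19.8 -10.7 -39. ]
372 301 [ 19.6 -10.4 -40.6]
372 304 [ 19.2 -10.7 -43.7]
372 307 [ 18.9 -10.6 -45.8]
380 280 [28.1 -3.9 -5.4]
380 283 [28.  -2.9 -6.4]
380 286 [ 24.2 -10.9 -28.7]
380 289 [ 23.7 -11.  -31.9]
380 292 [ 23.2 -11.2 -34.9]
380 295 [ 22.9 -10.9 -37. ]
380 298 [ 22.4 -11.2 -40.1]
380 301 [ 22.1 -11.1 -42.2]
380 304 [ 21.8 -10.9 -44.2]
380 307 [ 21.4 -11.  -46.7]
```

The finger tips really sit about 28 mm behind the stated TCP at this opening. That puts them at z≈58, so they closed just above the 56 mm rim without touching. I'll reopen and measure the tips again, then go lower.

>>> move_arm --pt "0 0 0 0 0 0 60" --pt "0 0 0 0 0 0 0" --pt "0 0 0 0 0 0 0" --pt "0 0 0 0 0 0 0" --pt "0 0 0 0 0 0 0"

```text
clock: 6.3
position: [450.7, 22.0, 30.1]
ee_rot: [0.707, 0.708, 0.0, -0.0]
contact_force: [1.0, 0.3, 0.3]
gripper_width: 85.4
```

Run:
```python
from h import *
s=arm.read_state();p,d=arm.get_image("wrist");print(s["gripper_width"],s["position"])
P=cloud("wrist",d,s);R0=R.from_quat(s["ee_rot"]).as_matrix();T=(P-s["position"])@R0
m=(abs(T[...,1]+11)<2)&(T[...,2]<-25)&(abs(T[...,0])>38)&(abs(T[...,0])<52)&(d>0)
print(np.sort(T[...,2][m])[-20:]); 
from scipy.optimize import least_squares
m=(np.hypot(P[...,0]-451,P[...,1]-22)<36)&(abs(P[...,2]-56)<3)&(d>0);Q=P[m]
f=least_squares(lambda a:np.hypot(Q[:,0]-a[0],Q[:,1]-a[1])-29.7,[451,22],loss="soft_l1");print(f.x,np.median(Q[:,2]),tool([*f.x,56],s))
```

```text
85.41910731638268 [450.68495991  21.95210107  30.11520432]
[-39.58560317 -39.5799148  -39.50319376 -39.39412735 -39.32399718
 -39.30552147 -39.27657602 -39.15227014 -38.96439776 -38.85035275
 -38.81022292 -38.78345785 -38.68000039 -38.50795964 -38.37122905
 -38.10472968 -38.05260836 -38.01143589 -37.9291908  -37.8047712 ]
[449.50336688  17.49077209] 55.309663173554355 [ -4.45919344  -1.18886902 -25.8848305 ]
```

>>> move_arm --pt "0.05 0.03 1.0 0 0 0 0" --pt "0.05 0.03 2.0 0 0 0 0" --pt "0.05 0.03 2.5 0 0 0 0" --pt "0.05 0.03 2.5 0 0 0 50" --pt "0.05 0.03 2.5 0 0 0 90" --pt "0.05 0.03 2.5 0 0 0 120" --pt "0.05 0.03 2.5 0 0 0 120" --pt "0.05 0.03 2.5 0 0 0 120"

```text
clock: 7.35
position: [451.2, 22.5, 5.3]
ee_rot: [0.707, 0.708, 0.0, 0.0]
contact_force: [1.0, 0.2, 0.7]
gripper_width: 45.4
```

Run:
```python
from h import *
s=arm.read_state();p,d=arm.get_image("wrist");print(s["gripper_width"],s["position"],yaw(s))
P=cloud("wrist",d,s);R0=R.from_quat(s["ee_rot"]).as_matrix();T=(P-s["position"])@R0
cv2.imwrite("pics/w6.png",p)
# rim points along centre column
for v in range(215,300,4): print(v,np.round(P[v,316],1),end=";")
print()
for v in range(330,400,4): print(v,np.round(P[v,316],1),end=";")
```

```text
45.38407745341567 [451.15427709  22.54521633   5.29808864] 90.09575288532311
215 [ 4.208e+02  2.280e+01 -4.000e-01];219 [422.7  22.8  -0.8];223 [424.7  22.8  -1.2];227 [426.6  22.9  -1.4];231 [428.3  22.9  -0.9];235 [430.1  22.9  -0.6];239 [ 4.318e+02  2.290e+01 -1.000e-01];243 [433.8  22.9  -0.6];247 [435.3  22.9   0.7];251 [437.8  22.9  -1.2];255 [439.8  22.9  -1.5];259 [ 4.414e+02  2.290e+01 -3.000e-01];263 [443.4  22.9  -0.7];267 [4.45e+02 2.29e+01 4.00e-01];271 [447.1  22.9  -0. ];275 [4.49e+02 2.29e+01 1.00e-01];279 [ 4.512e+02  2.290e+01 -4.000e-01];283 [4.53e+02 2.29e+01 1.00e-01];287 [ 4.551e+02  2.290e+01 -2.000e-01];291 [457.4  22.9  -0.7];295 [ 4.591e+02  2.290e+01 -1.000e-01];299 [461.7  22.9  -1.2];
330 [4.772e+02 2.290e+01 2.000e-01];334 [4.793e+02 2.290e+01 2.000e-01];338 [4.814e+02 2.290e+01 4.000e-01];342 [484.2  22.9  -0.6];346 [486.9  22.9  -1.5];350 [4.881e+02 2.290e+01 2.000e-01];354 [490.9  22.9  -0.8];358 [493.4  22.9  -1.2];362 [494.9  22.9  -0. ];366 [497.7  22.9  -0.8];370 [ 4.995e+02  2.290e+01 -1.000e-01];374 [501.7  22.9   0. ];378 [504.8  22.9  -1.2];382 [505.   22.9   1.8];386 [ 5.09e+02  2.29e+01 -5.00e-01];390 [511.8  23.   -1.1];394 [514.2  23.   -1.1];398 [ 5.16e+02  2.30e+01 -4.00e-01];
```

View pics/w6.png

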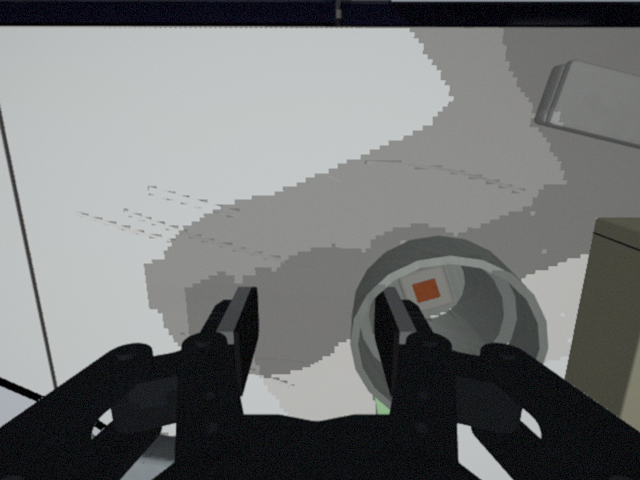

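The cup is no longer centred. On reopening, the right finger pushed it to +y, so my restricted fit was wrong; that finger is now inside the mouth. I'll lift straight out and measure again.

```bash
cat >> h.py <<'E'
def rim(P,d,zc,R_=29.7,roi=None,tol=4):
    """RANSAC circle of known radius over points at height zc"""
    m=(abs(P[...,2]-zc)<tol)&(d>0)
    if roi is not None: m&=(np.hypot(P[...,0]-roi[0],P[...,1]-roi[1])<roi[2])
    Q=P[m][:,:2];rng=np.random.default_rng(0);best=(0,None)
    for _ in range(4000):
        a,b=Q[rng.integers(len(Q),size=2)];h=(b-a)/2;L=np.hypot(*h)
        if L<8 or L>R_:continue
        n=np.array([-h[1],h[0]])/L*np.sqrt(R_**2-L**2)
        for sg in (1,-1):
            c=a+h+sg*n;k=(abs(np.hypot(*(Q-c).T)-R_)<1.8).sum()
            if k>best[0]:best=(k,c)
    c=best[1];I=Q[abs(np.hypot(*(Q-c).T)-R_)<2.2]
    from scipy.optimize import least_squares
    f=least_squares(lambda a:np.hypot(I[:,0]-a[0],I[:,1]-a[1])-R_,c,loss="soft_l1")
    ang=np.arctan2(*(I-f.x).T[::-1]);return f.x,len(I),len(set((ang//.35).astype(int))),np.sqrt(np.mean(f.fun**2))
E
python3 - <<'E'
from h import *
s=arm.read_state();p,d=arm.get_image("wrist");P=cloud("wrist",d,s)
c=rim(P,d,55.5,roi=(455,50,70));print(c,tool([*c[0],56],s))
E
```

```text
(array([450.70070418,  64.79598268]), 3708, 15, np.float64(0.9927529294473006)) [ 42.31639526  -0.3309375  -50.7264349 ]
```

>>> move_arm --pt "0 0 -2 0 0 0 120" --pt "0 0 -5 0 0 0 120" --pt "0 0 -9 0 0 0 60" --pt "0 0 -13 0 0 0 0" --pt "3.0 -2.0 -16 0 0 0 0" --pt "4.2 -2.0 -16 0 0 0 0" --pt "4.2 -2.0 -16 0 0 0 0"

```text
clock: 8.32
position: [430.5, 64.8, 164.6]
ee_rot: [0.706, 0.708, -0.0, -0.0]
contact_force: [0.3, -0.4, -0.2]
gripper_width: 85.4
```

Run:
```python
from h import *
s=arm.read_state();p,d=arm.get_image("wrist");P=cloud("wrist",d,s);cv2.imwrite("pics/w7.png",p)
c=rim(P,d,55.5,roi=(451,60,70));print(c,np.round(tool([*c[0],56],s),1),s["position"])
for r in arm.tip_of("spare_cassette","wrist"): print(r,at_z("wrist",r["uv"],0,s))
for r in arm.search_frame("spare_cassette","wrist"): print(r)
```

```text
(array([448.68750388,  69.13516323]), 1107, 18, np.float64(0.9460466291784221)) [  4.3  18.3 108.6] [430.48664669  64.77562463 164.64741328]
{'uv': [324.7, 297.2], 'score': 0.91} [511.53081457  73.14190781   0.        ]
{'bbox': [298.5, 281.4, 351.4, 319.9], 'score': 0.91}
```

View pics/w7.png

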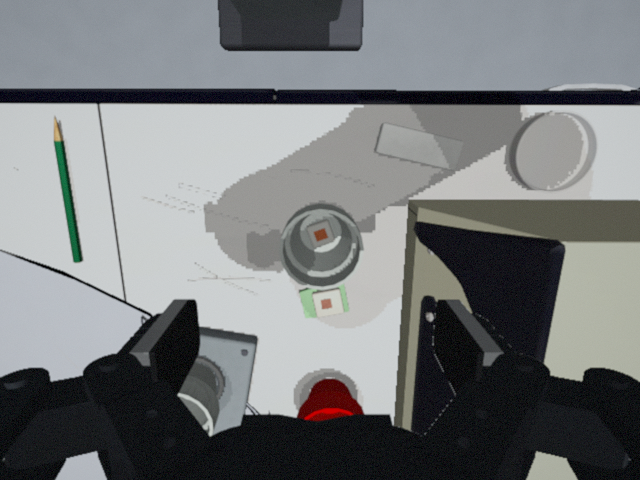

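The cup stands upright with the wax still inside, near (449,67). The water bath is close on its +y side, so I'll grasp with the jaws along world x (yaw 180) and the camera side towards -y. First I check the centre and the bath edge.

Run:
```python
from h import *
s=arm.read_state();p,d=arm.get_image("wrist");P=cloud("wrist",d,s)
m=(P[...,2]>40)&(P[...,2]<215)&(P[...,1]>95)&(d>0)&(P[...,0]<650);print("bath min y",np.percentile(P[m][:,1],[0,1,5]),"min x",np.percentile(P[m][:,0],[0,1,5]),"zmax",np.percentile(P[m][:,2],95))
for c in [(448.7,69.1),(451,66)]:
  o=p.copy()
  for a in np.arange(0,6.28,.1):
    for r in (31,28.4):
        u=proj("wrist",[c[0]+r*np.cos(a),c[1]+r*np.sin(a),56],s);cv2.circle(o,tuple(int(round(x)) for x in u),0,(0,0,255),-1)
  cv2.imwrite(f"pics/w8_{int(c[1])}.png",cv2.resize(o[190:310,260:380],None,fx=4,fy=4,interpolation=0))
print(s["clock"],plan([449,69,165],180,s))
for ff in [(450,262)]: pass
a=cv2.hconcat([cv2.imread("pics/w8_69.png"),cv2.imread("pics/w8_66.png")]);cv2.imwrite("pics/w8.png",cv2.resize(a,(800,400)))
```

```text
bath min y [ 95.01129146 106.79558075 141.00768765] min x [418.45727315 418.82574999 418.99863028] zmax 135.78932856222366
8.475 (array([ 0.52,  1.86, -0.11]), array([ -0.2,  -0.1, -89.9]))
```

View pics/w8.png

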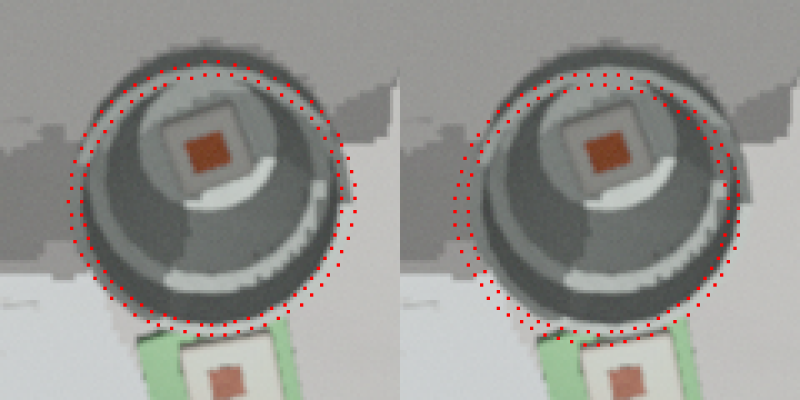

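>>> move_arm --pt "-0.5 0.5 -3 0 0 -10 0" --pt "-1.0 1.0 -3 0 0 -20 0" --pt "-1.5 1.5 -3 0 0 -30 0" --pt "-1.5 1.75 -3 0 0 -40 0" --pt "-1.5 1.75 -3 0 0 -50 0" --pt "-1.5 1.75 -3 0 0 -60 0" --pt "-1.5 1.75 -3 0 0 -70 0" --pt "-1.5 1.75 -2 0 0 -80 0" --pt "-1.5 1.75 -1 0 0 -90 0" --pt "-1.5 1.75 0 0 0 -90 0" --pt "-1.5 1.75 0 0 0 -90 0"

```text
clock: 9.9
position: [447.8, 48.9, 163.9]
ee_rot: [0.001, 1.0, -0.001, -0.001]
contact_force: [0.7, 0.8, -0.6]
gripper_width: 85.5
```

Run:
```python
from h import *
s=arm.read_state();p,d=arm.get_image("wrist");P=cloud("wrist",d,s)
c=rim(P,d,55.5,roi=(449,67,60));print(c,np.round(tool([*c[0],56],s),1),s["position"],yaw(s))
o=p.copy();c=c[0]
for a in np.arange(0,6.28,.1):
    for r in (31,28.4):
        u=proj("wrist",[c[0]+r*np.cos(a),c[1]+r*np.sin(a),56],s);cv2.circle(o,tuple(int(round(x)) for x in u),0,(0,0,255),-1)
cv2.imwrite("pics/w9.png",o)
```

```text
(array([449.15698274,  68.07169501]), 1116, 18, np.float64(0.9360859713792503)) [ -1.6  19.4 107.9] [447.82407668  48.85858837 163.91797065] 179.91552175519638
```

View pics/w9.png

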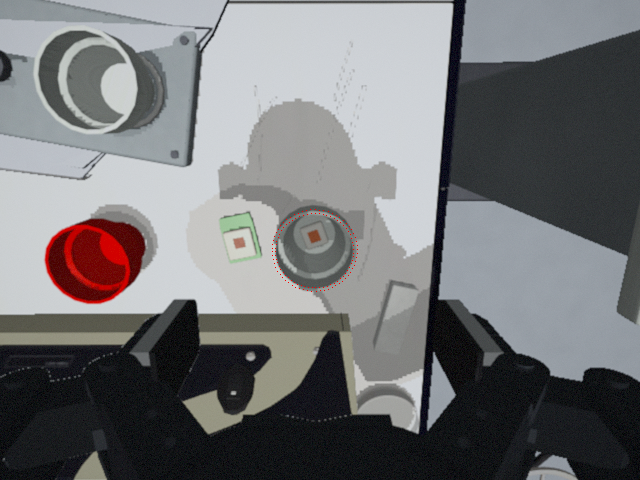

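Rim overlay matches: cup at (449,68). Descending to TCP z≈9, which puts the tips at about z 36–41, then closing.

>>> move_arm --pt "-0.15 1.92 3 0 0 0 0" --pt "-0.15 1.92 6 0 0 0 0" --pt "-0.15 1.92 9 0 0 0 0" --pt "-0.15 1.92 11.5 0 0 0 0" --pt "-0.15 1.92 13.5 0 0 0 0" --pt "-0.15 1.92 15 0 0 0 0" --pt "-0.15 1.92 15.5 0 0 0 0" --pt "-0.15 1.92 15.5 0 0 0 0"

```text
clock: 10.95
position: [450.3, 68.7, 10.3]
ee_rot: [-0.001, 1.0, -0.0, 0.0]
contact_force: [0.0, 0.2, 0.3]
gripper_width: 85.3
```

Run:
```python
from h import *
s=arm.read_state();p,d=arm.get_image("wrist");P=cloud("wrist",d,s);cv2.imwrite("pics/w10.png",p)
c=rim(P,d,55.5,roi=(449,67,60));print(c,np.round(tool([*c[0],56],s),1),s["position"],yaw(s))
```

```text
(array([449.21800643,  68.03780447]), 5604, 18, np.float64(0.9909536161534882)) [  1.   -0.7 -45.7] [450.25879758  68.74846646  10.29868821] -179.92912487605568
```

View pics/w10.png

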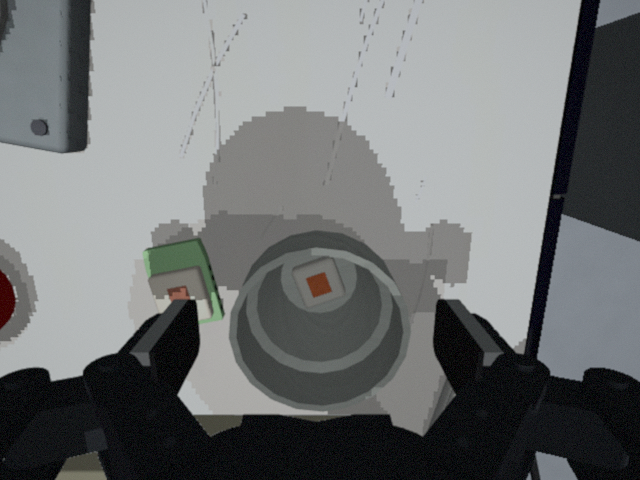

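The cup is centred between the pads to within 1 mm. Closing.

>>> move_arm --pt "0 0 0 0 0 0 40" --pt "0 0 0 0 0 0 70" --pt "0 0 0 0 0 0 100" --pt "0 0 0 0 0 0 130" --pt "0 0 0 0 0 0 130"

```text
clock: 11.62
position: [450.3, 68.8, 11.3]
ee_rot: [-0.001, 1.0, 0.0, 0.001]
contact_force: [-1.5, 0.3, 8.0]
gripper_width: 60.3
```

Run:
```python
from h import *
s=arm.read_state();p,d=arm.get_image("wrist");P=cloud("wrist",d,s);cv2.imwrite("pics/w11.png",p);print(s["gripper_width"])
c=rim(P,d,55.5,roi=(449,67,60));print(c,np.round(tool([*c[0],56],s),1),s["position"],yaw(s),s["contact_force"])
```

```text
60.34235008751312
(array([450.16846213,  68.01153987]), 5867, 18, np.float64(1.017655118626919)) [  0.1  -0.8 -44.7] [450.26832804  68.79755433  11.2594131 ] -179.88458851619833 [-1.5038323   0.2750509   7.96736161]
```

View pics/w11.png

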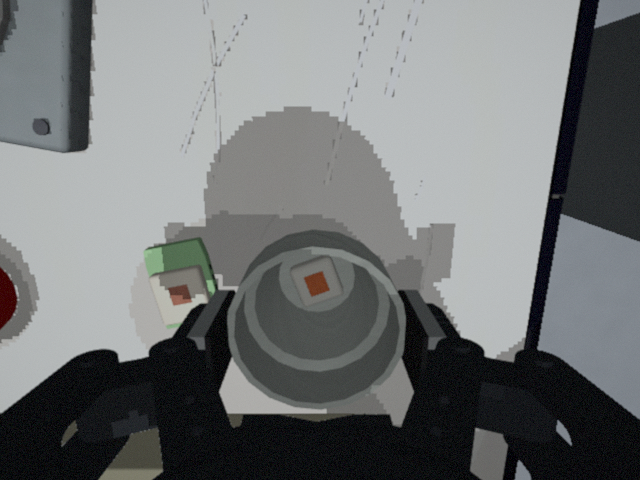

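The cup is gripped (60 mm, centred). Now I triangulate the pointer and post direction from the scene and top views, and compute the transfer.

Run:
```python
from h import *
import itertools
s=arm.read_state()
uvs={}
for n in ["scene","top"]:
    p,d=arm.get_image(n);uvs[n]=np.mean([r["uv"] for r in arm.tip_of("focus_mark",n)[:1]],0);print(n,uvs[n])
    u,v=[int(x) for x in uvs[n]];cv2.imwrite(f"pics/f_{n}.png",cv2.resize(p[v-40:v+40,u-50:u+50],None,fx=6,fy=6,interpolation=2))
    P=cloud(n,d);print(np.round(P[v,u]))
A=[];b=[]
for n,uv in uvs.items():
    K,C=cam(n);r=C[:3,:3]@np.linalg.inv(K)@np.append(uv,1);r/=np.linalg.norm(r);M=np.eye(3)-np.outer(r,r);A.append(M);b.append(M@C[:3,3])
X=np.linalg.lstsq(np.vstack(A),np.hstack(b),rcond=None)[0];print("tri",X)
for n,uv in uvs.items(): print(n,proj(n,X)-uv)
print(plan([450,20,150],180,s),plan([520,-30,150],75,s),plan([586,-45,150],75,s),s["clock"])
```

```text
scene [309.1 199.4]
[921.  79.  -3.]
top [273.8 181.8]
[674. -37.  15.]
tri [653.92204636 -51.94293134 133.81279846]
scene [-7.71317471e-01  7.20892964e-05]
top [ 0.78968915 -0.3686252 ]
(array([  0.02,  -4.87, -13.88]), array([0. , 0.1, 0.1])) (array([ -6.97,  -9.89, -13.87]), array([1.000e-01, 0.000e+00, 1.051e+02])) (array([-13.57, -11.4 , -13.86]), array([1.000e-01, 0.000e+00, 1.051e+02])) 11.675
```

View pics/f_scene.png

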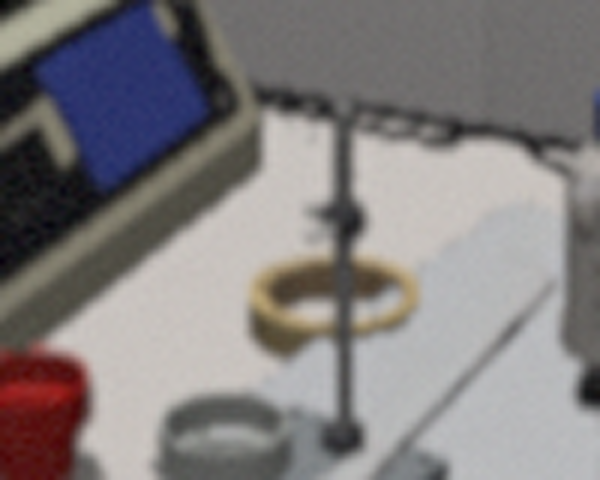

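View pics/f_top.png

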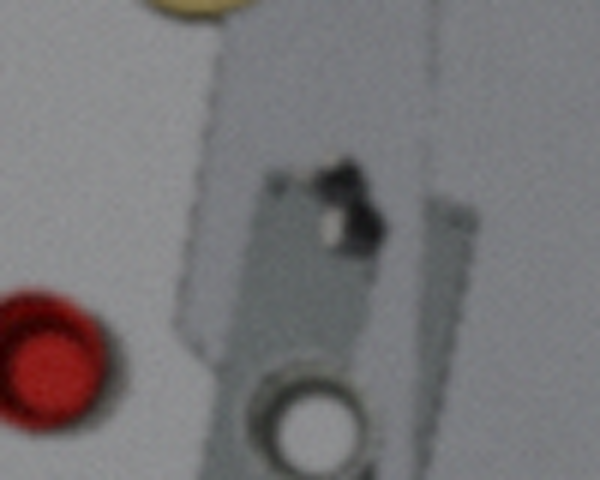

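Run:
```python
from h import *
b=at_z("scene",(316.2,231.5),20);print("post base",b, np.degrees(np.arctan2(b[1]+45,b[0]-586)),np.hypot(b[1]+45,b[0]-586))
t=at_z("scene",(316.2,178.5),200);print("post top",t)
print(at_z("scene",(310,194.5),155),proj("scene",[b[0],b[1],150]),proj("top",[b[0],b[1],20]),proj("top",[b[0],b[1],200]))
```

```text
post base [679.34344083 -64.21013444  20.        ] -11.629139305576349 95.2996705701011
post top [657.02782865 -75.28163557 200.        ]
[643.93724024 -62.31448298 155.        ] [316.08727854 191.58897306] [282.73941737 178.93452082] [277.69279426 166.47595564]
```

>>> move_arm --pt "0 0 -1 0 0 0 130" --pt "0 0 -3 0 0 0 130" --pt "0 -1 -6 0 0 0 130" --pt "0 -3 -10 0 0 0 130" --pt "0 -5 -14 0 0 0 130" --pt "0 -5 -14 0 0 0 130" --pt "0 -5 -14 0 0 0 130"

```text
clock: 12.75
position: [449.2, 18.5, 149.8]
ee_rot: [-0.0, 1.0, 0.0, -0.0]
contact_force: [0.0, -0.1, -0.5]
gripper_width: 60.6
```

Run:
```python
from h import *
s=arm.read_state();p,d=arm.get_image("wrist");P=cloud("wrist",d,s);cv2.imwrite("pics/w12.png",p);print(s["gripper_width"],s["position"],yaw(s))
c=rim(P,d,73,roi=(586,-45,45));print("base",c)
h=rim(P,d,s["position"][2]+44.7,roi=(s["position"][0],s["position"][1],50));print("held",h,np.round(tool([*h[0],s["position"][2]+44.7],s),1))
print(plan([586,-45,s["position"][2]],78,s))
```

```text
60.6117644678473 [449.22861829  18.53967797 149.76491567] -179.94799003101593
base (array([586.21662272, -46.15009045]), 2252, 18, np.float64(0.9643783667433693))
held (array([449.23808701,  17.84667424]), 5659, 18, np.float64(1.01483380827674)) [  0.   -0.7 -44.7]
(array([-1.367e+01, -6.370e+00, -1.000e-02]), array([-0.000e+00, -1.000e-01,  1.021e+02]))
```

View pics/w12.png

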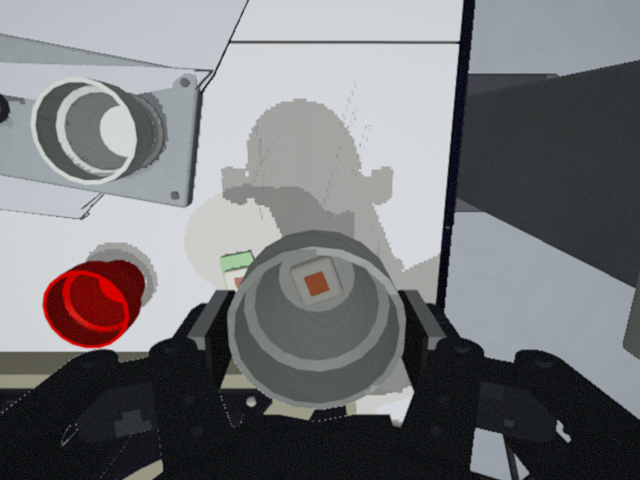

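>>> move_arm --pt "-1 -1.5 0 0 0 10 130" --pt "-2 -3 0 0 0 20 130" --pt "-3.5 -4.5 0 0 0 30 130" --pt "-5 -6.47 0 0 0 40 130" --pt "-6 -6.47 0 0 0 50 130" --pt "-7 -6.47 0 0 0 60 130" --pt "-8 -6.47 0 0 0 70 130" --pt "-9 -6.47 0 0 0 80 130" --pt "-10.5 -6.47 0 0 0 90 130" --pt "-12 -6.47 0 0 0 100 130" --pt "-13.3 -6.47 0.5 0 0 102 130" --pt "-13.77 -6.47 1.5 0 0 102 130" --pt "-13.77 -6.47 2 0 0 102 130" --pt "-13.77 -6.47 2 0 0 102 130"

```text
clock: 14.55
position: [586.8, -45.9, 129.2]
ee_rot: [0.776, 0.63, -0.001, -0.001]
contact_force: [0.2, 0.8, -1.3]
gripper_width: 60.1
```

Run:
```python
from h import *
s=arm.read_state();p,d=arm.get_image("wrist");P=cloud("wrist",d,s);cv2.imwrite("pics/w13.png",p);print(s["gripper_width"],s["position"],yaw(s),s["contact_force"])
h=rim(P,d,s["position"][2]+44.7,roi=(s["position"][0],s["position"][1],50));print("held",h,np.round(tool([*h[0],s["position"][2]+44.7],s),1))
p,d=arm.get_image("scene");cv2.imwrite("pics/s13.png",cv2.resize(p[150:290,220:360],None,fx=4.2,fy=4.2,interpolation=2))
```

```text
60.14736478602 [586.81688192 -45.89540007 129.16791758] 78.1292604715624 [ 0.20317588  0.75019532 -1.28074663]
held (array([585.92335351, -45.12367524]), 5670, 18, np.float64(1.012328978358235)) [  0.5  -1.1 -44.7]
```

View pics/s13.png

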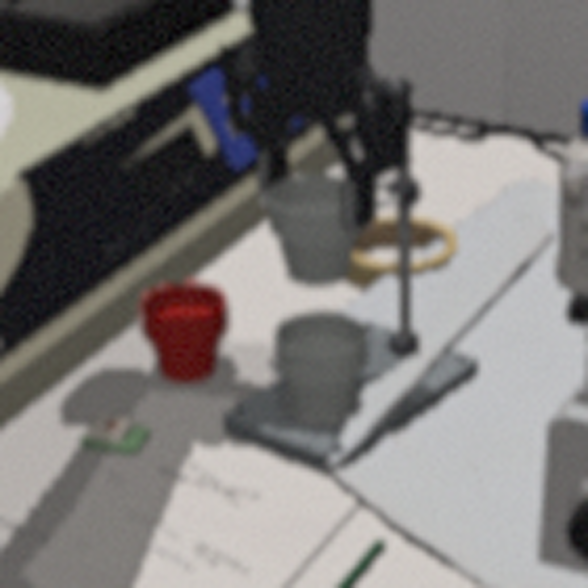

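View pics/w13.png

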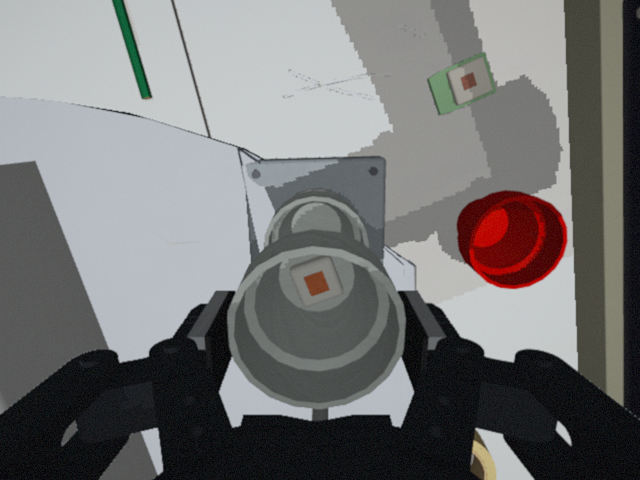

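The held cup is above the base cup, with columns aligned (316 against 318). Descending part way, with a force check.

>>> move_arm --pt "0 0 2 0 0 0 130" --pt "0 0 3.5 0 0 0 130" --pt "0 0 4.5 0 0 0 130" --pt "0 0 5.2 0 0 0 130" --pt "0 0 5.9 0 0 0 130" --pt "0 0 5.9 0 0 0 130"

```text
clock: 15.4
position: [587.5, -45.9, 70.6]
ee_rot: [0.777, 0.63, -0.0, -0.0]
contact_force: [-0.9, -0.9, -1.2]
gripper_width: 60.4
```

Run:
```python
from h import *
s=arm.read_state();p,d=arm.get_image("wrist");P=cloud("wrist",d,s);cv2.imwrite("pics/w14.png",p);print(s["gripper_width"],s["position"],yaw(s),s["contact_force"])
c=rim(P,d,73,roi=(586,-45,45));print("base",c)
h=rim(P,d,s["position"][2]+44.7,roi=(s["position"][0],s["position"][1],50));print("held",h,np.round(tool([*h[0],s["position"][2]+44.7],s),1))
p,d=arm.get_image("scene");cv2.imwrite("pics/s14.png",cv2.resize(p[190:270,260:340],None,fx=7,fy=7,interpolation=2))
```

```text
60.361386050667164 [587.54866165 -45.86716772  70.64662364] 78.09591572833172 [-0.90581154 -0.85244368 -1.18758844]
base (array([586.9570073 , -45.59944399]), 1072, 7, np.float64(0.8398155608943098))
held (array([586.60575111, -45.09385637]), 5658, 18, np.float64(1.0171738718432994)) [  0.5  -1.1 -44.7]
```

View pics/s14.png

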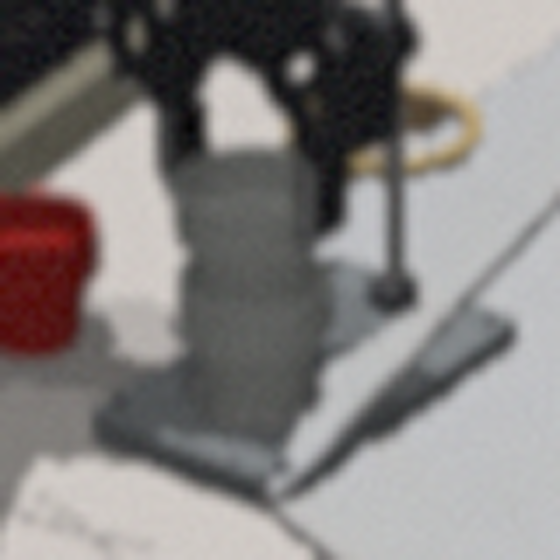

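View pics/w14.png

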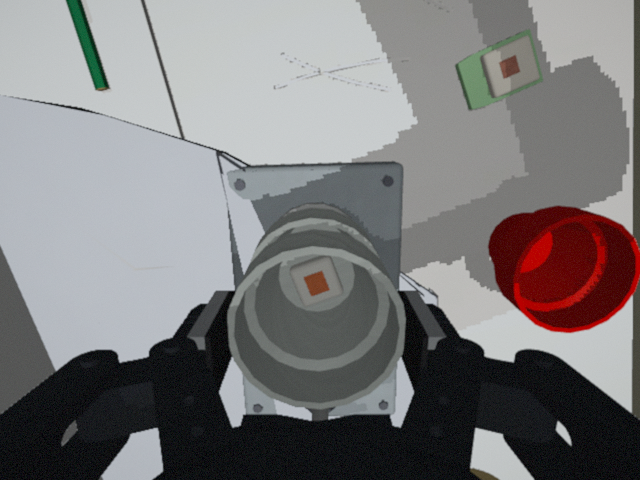

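The cup has entered the mouth concentrically to under 1 mm. Continuing slowly.

>>> move_arm --pt "0 0 0.5 0 0 0 130" --pt "0 0 1.0 0 0 0 130" --pt "0 0 1.3 0 0 0 130" --pt "0 0 1.5 0 0 0 130" --pt "0 0 1.65 0 0 0 130" --pt "0 0 1.65 0 0 0 130"

```text
clock: 16.25
position: [587.8, -45.8, 54.5]
ee_rot: [0.777, 0.63, -0.0, -0.0]
contact_force: [0.4, 0.1, 0.0]
gripper_width: 60.4
```

>>> move_arm --pt "0 0 0.1 0 0 0 130" --pt "0 0 0.2 0 0 0 130" --pt "0 0 0.3 0 0 0 130" --pt "0 0 0.3 0 0 0 130"

```text
clock: 16.75
position: [587.7, -45.8, 51.5]
ee_rot: [0.777, 0.63, -0.0, -0.0]
contact_force: [-0.3, -0.2, -1.3]
gripper_width: 60.4
```

>>> move_arm --pt "0 0 0.06 0 0 0 130" --pt "0 0 0.12 0 0 0 130" --pt "0 0 0.12 0 0 0 130"

```text
clock: 17.12
position: [588.0, -45.9, 51.3]
ee_rot: [0.777, 0.63, 0.0, 0.0]
contact_force: [-2.0, -0.1, 4.9]
gripper_width: 60.6
```

A contact of about 5 N at the expected depth. Releasing.

>>> move_arm --pt "0 0 -0.02 0 0 0 100" --pt "0 0 -0.02 0 0 0 60" --pt "0 0 -0.02 0 0 0 20" --pt "0 0 -0.02 0 0 0 0" --pt "0 0 -0.02 0 0 0 0"

```text
clock: 17.75
position: [587.8, -45.8, 50.4]
ee_rot: [0.777, 0.63, -0.0, -0.0]
contact_force: [0.1, -0.1, 1.1]
gripper_width: 85.5
```

Run:
```python
from h import *
s=arm.read_state();p,d=arm.get_image("wrist");P=cloud("wrist",d,s);cv2.imwrite("pics/w15.png",p);print(s["gripper_width"],s["position"],yaw(s),s["contact_force"])
h=rim(P,d,95,roi=(587,-45,50));print("spec",h,np.round(tool([*h[0],96],s),1))
m=(abs(np.hypot(P[...,0]-h[0][0],P[...,1]-h[0][1])-29.7)<1)&(P[...,2]>85);print(np.median(P[m][:,2]))
p,d=arm.get_image("scene");cv2.imwrite("pics/s15.png",cv2.resize(p[190:270,260:340],None,fx=7,fy=7,interpolation=2))
```

```text
85.50040496947709 [587.75880146 -45.83642614  50.39448687] 78.0905567620794 [ 0.09828569 -0.10799082  1.11272933]
spec (array([586.96350417, -44.98415526]), 5896, 18, np.float64(0.9980051529547671)) [  0.7  -1.  -45.6]
95.31020098884665
```

View pics/w15.png

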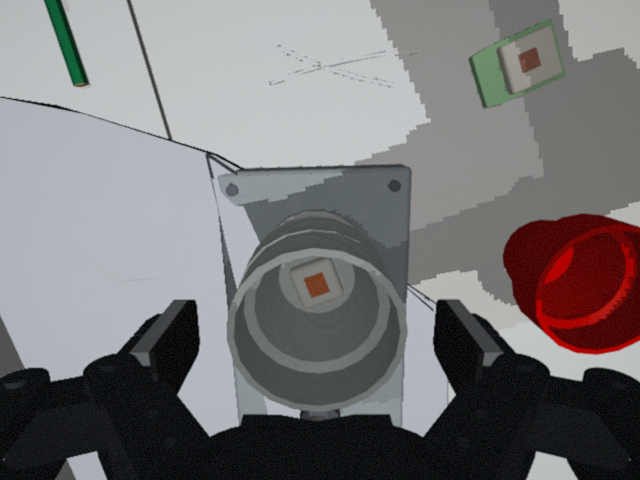

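View pics/s15.png

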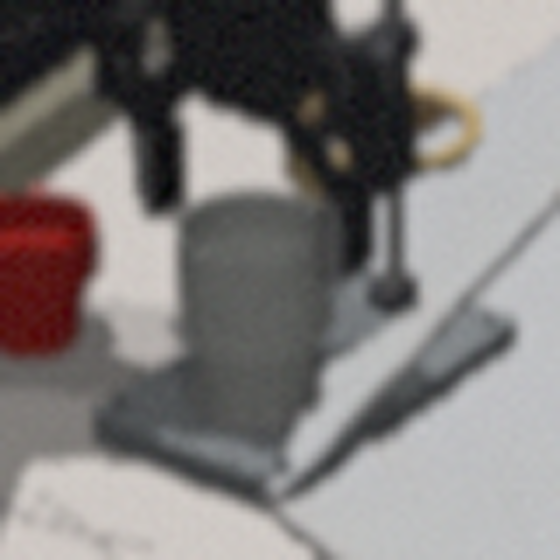

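The cups are nested: the specimen rim is at z≈95.3, reading 0.7 low like the bench, on an axis of about (587,-45). Backing out upwards, then turning for a view of the pointer.

>>> move_arm --pt "0 0 -1 0 0 0 0" --pt "0 0 -4 0 0 0 0" --pt "0 0 -8 0 0 0 0" --pt "0 0 -12 0 0 0 0" --pt "0 0 -15 0 0 0 0" --pt "1 0 -15.5 0 0 -10 0" --pt "2 -0.2 -15.5 0 0 -20 0" --pt "3 -0.5 -15.5 0 0 -30 0" --pt "4 -0.7 -15.5 0 0 -40 0" --pt "5 -0.9 -15.5 0 0 -50 0" --pt "5.5 -0.9 -15.5 0 0 -60 0" --pt "5.5 -0.9 -15.5 0 0 -70 0" --pt "5.5 -0.9 -15.5 0 0 -80 0" --pt "5.5 -0.9 -15.5 0 0 -85 0" --pt "5.5 -0.9 -15.5 0 0 -85 0"

```text
clock: 19.73
position: [590.4, 9.8, 206.3]
ee_rot: [0.148, 0.989, 0.0, 0.0]
contact_force: [-0.8, 0.7, -0.3]
gripper_width: 85.0
```

Run:
```python
from h import *
s=arm.read_state();p,d=arm.get_image("wrist");P=cloud("wrist",d,s);cv2.imwrite("pics/w16.png",p);np.save("pics/w16.npy",P);print(s["position"],yaw(s))
h=rim(P,d,95.3,roi=(587,-45,50));print("spec",h)
for r in arm.tip_of("focus_mark","wrist"): 
    u,v=[int(round(x)) for x in r["uv"]];print(r,at_z("wrist",r["uv"],150,s));print(np.round(P[v-4:v+5:2,u-8:u+9:2,2]))
```

```text
[590.37637093   9.80380209 206.34466684] 163.03322938018923
spec (array([587.43772821, -45.56388738]), 1208, 18, np.float64(0.9218777489221611))
{'uv': [178.8, 167.1], 'score': 0.77} [650.06427772 -56.62010572 150.        ]
[[142. 143. 142.  78.  73.  68.  60.  55.  46.]
 [142. 143. 142. 141.  68.  18.  27.  28.  27.]
 [143. 142. 143. 141.  16.  18.  17.  17.  28.]
 [142. 144. 143. 142.  17.  16.  18.  17.  15.]
 [142. 142. 142. 141.  17.  18.  18.  16.  17.]]
```

View pics/w16.png

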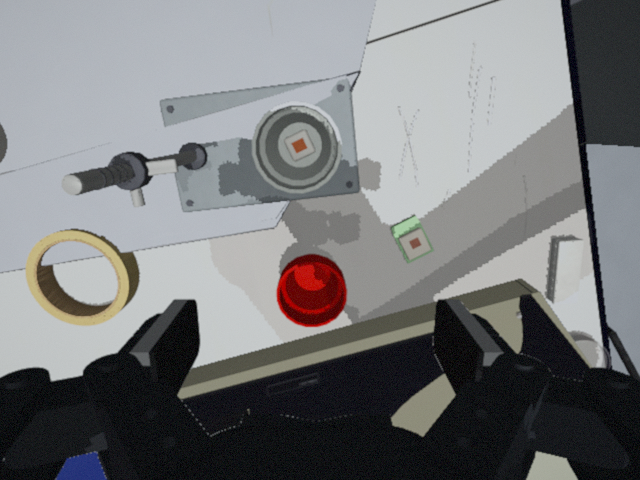

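The white pointer spans (150–177,167); its top face is at z≈142.5 and the tip is about 65 mm from the axis. Allowing for half its thickness and the camera bias, I aim at ≈141.5. The nested cups are at (587,-45.5). Going around the front to view the loupe.

>>> move_arm --pt "4.5 -2.1 0 0 0 0 0" --pt "9 -4.3 0 0 0 0 0" --pt "13.5 -6.4 0 0 0 0 0" --pt "18.3 -8.7 0 0 0 0 0" --pt "17.3 -13 0 0 0 0 0" --pt "16.3 -17.5 0 0 0 0 0" --pt "15.4 -22 0 0 0 0 0" --pt "14.5 -26.4 0 0 0 0 0" --pt "13.4 -30.6 1 0 0 0 0" --pt "12.3 -35 3 0 0 0 0" --pt "11.3 -39.1 4.6 0 0 0 0" --pt "11.3 -39.1 4.6 0 0 0 0" --pt "11.3 -39.1 4.6 0 0 0 0"

```text
clock: 21.45
position: [368.4, -331.4, 159.8]
ee_rot: [0.148, 0.989, 0.0, 0.0]
contact_force: [-0.1, 0.0, -0.6]
gripper_width: 85.4
```

Run:
```python
from h import *
s=arm.read_state();p,d=arm.get_image("wrist");P=cloud("wrist",d,s);cv2.imwrite("pics/w17.png",p);print(s["position"],yaw(s),s["joints"])
for t,z in [("loupe",0),("lens_centre",9)]:
    for r in arm.tip_of(t,"wrist"): print(t,r,at_z("wrist",r["uv"],z,s))
g=p.max(2);m=(g<60)&(P[...,2]>10)&(P[...,2]<24)&(np.hypot(P[...,0]-372,P[...,1]+317)<90)&(d>0)
Q=P[m];c=cv2.minAreaRect(Q[:,:2].astype(np.float32));print(len(Q),c,np.median(Q[:,2]))
```

```text
[ 368.4216251  -331.38808573  159.78129467] 163.03512372341555 [-4.04183737e-01  2.08893999e-01 -3.75023863e-01 -9.40633750e-06
 -9.86874111e-01  1.08095974e-01]
loupe {'uv': [307.5, 135.3], 'score': 0.72} [ 357.28238312 -391.83894056    0.        ]
loupe {'uv': [319.6, 233.8], 'score': 0.61} [ 371.66295634 -311.03766503    0.        ]
lens_centre {'uv': [308.6, 135.4], 'score': 0.82} [ 356.24657329 -391.64133       9.        ]
1816 ((402.8901672363281, -318.94281005859375), (97.80025482177734, 78.70111846923828), 79.59801483154297) 17.15316062156299
```

View pics/w17.png

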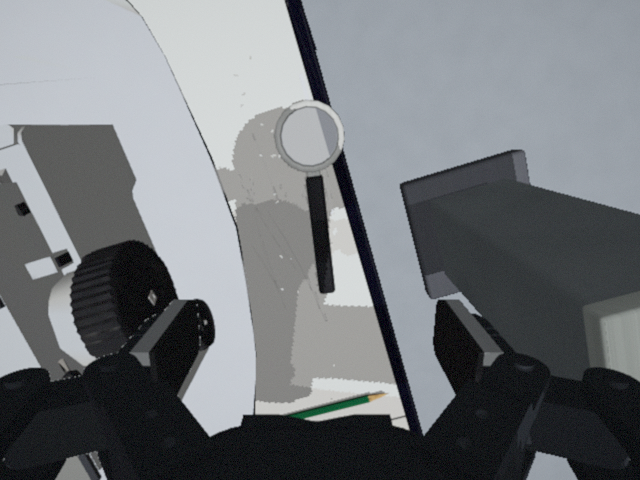

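The loupe handle runs from (317,178) to (327,292) with the lens at (309,135). The microtome knob is at the left, near (130,290). Now I fit the handle and check the knob clearance.

Run:
```python
from h import *
s=arm.read_state();p,d=arm.get_image("wrist");P=cloud("wrist",d,s)
m=((abs(P[...,2]-17.3)<3)&(p.max(2)<70)&(d>0)).astype(np.uint8)
n,l,st,ce=cv2.connectedComponentsWithStats(m);k=l[234,320];print(st[k])
ys,xs=np.nonzero(l==k)
Q=P[l==k];c=cv2.minAreaRect(Q[:,:2].astype(np.float32));print(c,np.median(Q[:,2]))
v=np.linalg.svd(Q[:,:2]-Q[:,:2].mean(0),full_matrices=False)[2][0];v*=-np.sign(v[1]);print("heading",np.degrees(np.arctan2(v[1],v[0])),Q[:,:2].mean(0))
pr=(Q[:,:2]-Q[:,:2].mean(0))@v;print(pr.min(),pr.max())
# lens ring
m=(abs(P[...,2]-13.5)<4)&(np.hypot(P[...,0]-353,P[...,1]+391)<35)&(d>0)
print("lens",rim(P,d,14,R_=26,roi=(353,-391,36),tol=3))
for u,v_ in [(130,295),(175,290),(160,270),(140,250)]: print(u,v_,np.round(P[v_,u]),np.round(tool(P[v_,u],s)))
m=(P[...,2]>30)&(P[...,2]<260)&(d>0)&(np.arange(640)[None,:]<185)&(np.arange(480)[:,None]<335)&(P[...,0]>370);print("knob min x",np.percentile(P[m][:,0],[0,1]),P[m][np.argmin(P[m][:,0])])
```

```text
[ 307  175   28  117 1820]
((370.4848937988281, -312.982177734375), (98.1063232421875, 13.07030200958252), 79.51262664794922) 17.160527928860688
heading -100.60699415559368 [ 370.01458648 -315.52669031]
-51.64311082152565 46.464804497568856
lens (array([ 355.58923676, -390.16087224]), 834, 18, np.float64(1.1909371045785124))
130 295 [ 470. -341.  130.] [-100.   19.   30.]
175 290 [ 470. -323.   83.] [-94.  37.  78.]
160 270 [ 471. -340.   88.] [-100.   21.   72.]
140 250 [ 470. -358.  102.] [-105.    3.   59.]
knob min x [405.91124877 407.94206576] [ 405.91124877 -354.00378141  218.37043241]
```

Handle centre is ≈(370.5,-312.3), heading -100.7°, and the lens is 79 mm away as it should be. Descending to a check height.

>>> move_arm --pt "0.36 1.89 3 0 0 -6.3 0" --pt "0.36 1.89 6 0 0 -6.3 40" --pt "0.36 1.89 9 0 0 -6.3 80" --pt "0.36 1.89 12 0 0 -6.3 110" --pt "0.36 1.89 14 0 0 -6.3 110" --pt "0.36 1.89 15 0 0 -6.3 110" --pt "0.36 1.89 15 0 0 -6.3 110"

```text
clock: 22.52
position: [370.7, -312.0, 9.6]
ee_rot: [0.092, 0.996, -0.0, -0.0]
contact_force: [-0.2, 0.7, 0.1]
gripper_width: 48.2
```

Run:
```python
from h import *
s=arm.read_state();p,d=arm.get_image("wrist");P=cloud("wrist",d,s);print(s["position"],yaw(s),s["gripper_width"]);cv2.imwrite("pics/w18.png",p)
R0=R.from_quat(s["ee_rot"]).as_matrix();T=(P-s["position"])@R0
m=((abs(P[...,2]-17.3)<3)&(p.max(2)<70)&(d>0)).astype(np.uint8)
n,l,st,ce=cv2.connectedComponentsWithStats(m);k=1+np.argmax(st[1:,4]);print(st[k])
Q=P[l==k];c=cv2.minAreaRect(Q[:,:2].astype(np.float32));print(c,np.median(Q[:,2]))
Tq=T[l==k];print("tool x by y:",[(int(y),round(float(np.median(Tq[abs(Tq[:,1]-y)<3][:,0])),1)) for y in range(-40,41,10) if (abs(Tq[:,1]-y)<3).any()])
print("lens",rim(P,d,14,R_=26,roi=(355,-390,36),tol=3))
```

```text
[ 370.73525839 -311.97824479    9.63019442] 169.43970268193095 48.162130106869384
[ 300  172   34  214 6526]
((370.3726501464844, -312.7341003417969), (99.03348541259766, 13.511317253112793), 79.54869079589844) 17.159473617041172
tool x by y: [(-40, 0.3), (-30, 0.3), (-20, 0.3), (-10, 0.3), (0, 0.3), (10, 0.3), (20, 0.3), (30, 0.3), (40, 0.3)]
lens (array([ 355.97302134, -389.63409231]), 3365, 18, np.float64(1.2167416882829263))
```

View pics/w18.png

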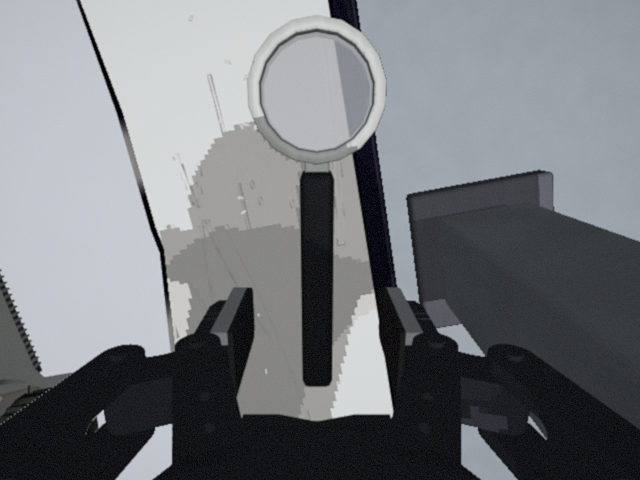

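The handle is centred and parallel between the pads. Going down to grasp height.

>>> move_arm --pt "0.03 0 1 0 0 0 110" --pt "0.03 0 2 0 0 0 110" --pt "0.03 0 2.6 0 0 0 110" --pt "0.03 0 2.85 0 0 0 110" --pt "0.03 0 2.85 0 0 0 110"

```text
clock: 23.2
position: [370.2, -312.2, -19.1]
ee_rot: [0.092, 0.996, 0.0, -0.0]
contact_force: [0.8, -0.3, 0.0]
gripper_width: 48.7
```

>>> move_arm --pt "0 0 0 0 0 0 150" --pt "0 0 0 0 0 0 180" --pt "0 0 0 0 0 0 210" --pt "0 0 0 0 0 0 240" --pt "0 0 0 0 0 0 240" --pt "0 0 0 0 0 0 240"

```text
clock: 23.95
position: [370.5, -312.3, -18.5]
ee_rot: [0.092, 0.996, -0.0, 0.0]
contact_force: [-0.3, 1.6, 5.1]
gripper_width: 12.5
```

Run:
```python
from h import *
s=arm.read_state();p,d=arm.get_image("wrist");P=cloud("wrist",d,s);print(s["position"],yaw(s),s["gripper_width"],s["contact_force"]);cv2.imwrite("pics/w19.png",p)
```

```text
[ 370.4520291  -312.30525468  -18.49416613] 169.40373424950786 12.476956960452481 [-0.25596933  1.5603978   5.05798612]
```

View pics/w19.png

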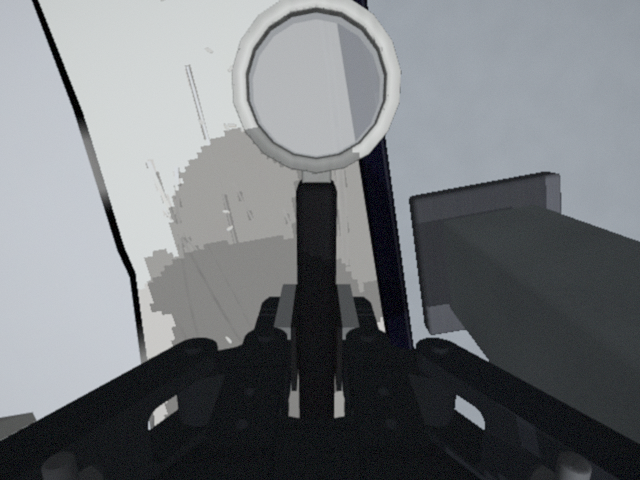

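Gripped (12.5 mm). Lifting a little first to check the hold.

>>> move_arm --pt "0 0 -0.5 0 0 0 240" --pt "0 0 -1.5 0 0 0 240" --pt "0 0 -3.5 0 0 0 240" --pt "0 0 -6.5 0 0 0 240" --pt "0 0 -10 0 0 0 240" --pt "0 0 -13.5 0 0 0 240" --pt "0 0 -14 0 0 0 240" --pt "0 0 -14 0 0 0 240"

```text
clock: 25.0
position: [369.9, -312.0, 121.2]
ee_rot: [0.093, 0.996, 0.0, 0.0]
contact_force: [1.0, -0.4, -1.3]
gripper_width: 12.1
```

```bash
cat > lp.py <<'E'
from h import *
def lens(tag):
    s=arm.read_state();p,d=arm.get_image("wrist");P=cloud("wrist",d,s);cv2.imwrite(f"pics/{tag}.png",p)
    R0=R.from_quat(s["ee_rot"]).as_matrix();T=(P-s["position"])@R0
    v,u=np.mgrid[:480,:640]
    # ring: tool-z in band; flip sign so 'rim' works on tool coords
    B=T.copy();m=(d>0)&(abs(T[...,2]+32)<9)&(T[...,1]<-45)&(T[...,1]>-112)&(abs(T[...,0])<32)
    Q=T[m];z=Q[:,2]
    c=rim(B,np.where(m,d,0),-32,R_=26,tol=9)
    ring=Q[abs(np.hypot(*(Q[:,:2]-c[0]).T)-25.5)<2]
    A=np.c_[ring[:,:2],np.ones(len(ring))];k=np.linalg.lstsq(A,ring[:,2],rcond=None)[0]
    zc=k@[*c[0],1]
    cw=s["position"]+R0@np.array([*c[0],zc]);n=R0@np.array([-k[0],-k[1],1]);
    print("pos",np.round(s["position"],1),"yaw",round(yaw(s),1),"w",round(s["gripper_width"],1))
    print("lens tool",np.round(c[0],1),c[1:], "ring top z tool",round(zc,1),"slopes",np.round(k[:2],3),"world ring-top centre",np.round(cw,1))
    hm=(d>0)&(abs(T[...,0])<6)&(T[...,1]<-15)&(T[...,1]>-48)&(abs(T[...,2]+36)<8)&(p.max(2)<80)
    H=T[hm]
    if len(H)>20: print("handle slope dz/dy",np.polyfit(H[:,1],H[:,2],1),len(H))
    return s,P,d,cw
E
python3 - <<'E'
from lp import *
lens("w20")
E
```

```text
pos [ 369.9 -312.   121.2] yaw 169.4 w 12.1
lens tool [ -0.3 -75.7] (5362, 17, np.float64(1.2161976221372564)) ring top z tool -32.8 slopes [ 0.005 -0.048] world ring-top centre [ 356.2 -386.4  153.9]
handle slope dz/dy [-6.25165804e-04 -3.57355458e+01] 3250
```

View pics/w20.png

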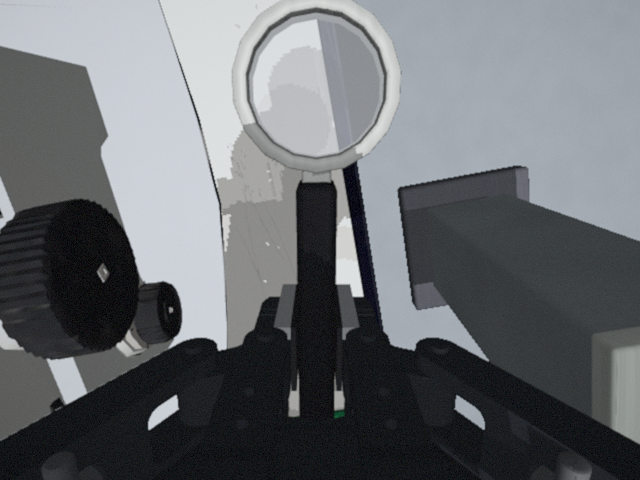

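The handle is held level (slope <0.001). Its top reads 156.9, so the lens middle lies at TCP+27.5. Moving out to the front, then turning the loupe towards the stand.

>>> move_arm --pt "0.6 3.5 0 0 0 0 240" --pt "1.2 7.5 0 0 0 0 240" --pt "1.9 11.5 0 0 0 0 240" --pt "2.5 15.5 0 0 0 0 240" --pt "3.1 19 0 0 0 -8 240" --pt "3.4 21 0 0 0 -18 240" --pt "3.3 22.5 0 0 0 -28 240" --pt "3.1 24 0 0 0 -38 240" --pt "2.9 25 0 0 0 -48 240" --pt "2.7 26 0 0 0 -58 240" --pt "2.45 26.7 0 0 0 -68 240" --pt "2.45 26.7 0 0 0 -78 240" --pt "2.45 26.7 0 0 0 -88 240" --pt "2.45 26.7 0 0 0 -95.5 240" --pt "2.45 26.7 0 0 0 -95.5 240"

```text
clock: 26.92
position: [394.4, -45.5, 120.0]
ee_rot: [-0.674, 0.738, 0.001, -0.001]
contact_force: [0.2, -0.4, -1.5]
gripper_width: 12.1
```

Run:
```python
from lp import *
s,P,d,cw=lens("w21")
print(rim(P,d,95.3,roi=(587,-45,60)))
print(plan([507.5,-38,114.0],265,s),s["clock"])
```

```text
pos [394.4 -45.5 120. ] yaw -95.2 w 12.1
lens tool [ -0.2 -76.3] (5397, 17, np.float64(1.2267097153004618)) ring top z tool -32.8 slopes [-0.003 -0.043] world ring-top centre [470.6 -52.2 152.6]
handle slope dz/dy [-1.74904890e-03 -3.57761204e+01] 3231Traceback (most recent call last):
  File "<stdin>", line 3, in <module>
  File "h.py", line 35, in rim
    a,b=Q[rng.integers(len(Q),size=2)];h=(b-a)/2;L=np.hypot(*h)
          ~~~~~~~~~~~~^^^^^^^^^^^^^^^
  File "numpy/random/_generator.pyx", line 677, in numpy.random._generator.Generator.integers
  File "numpy/random/_bounded_integers.pyx", line 1334, in numpy.random._bounded_integers._rand_int64
ValueError: high <= 0
```

View pics/w21.png

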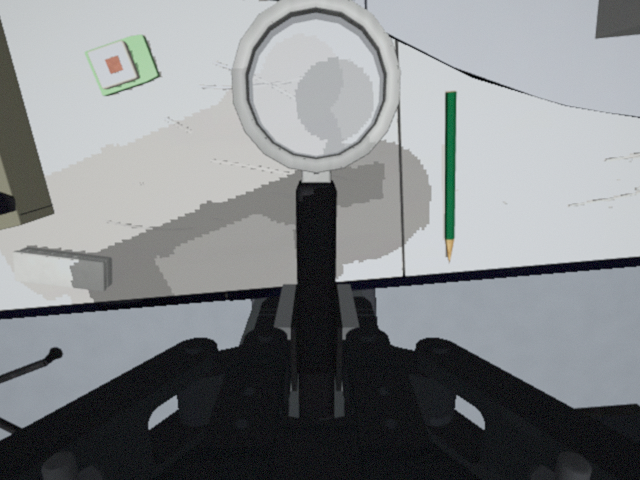

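>>> move_arm --pt "-0.4 -2.5 0 0 0 0 240" --pt "-0.8 -5 0.2 0 0 0 240" --pt "-1.2 -7.5 0.4 0 0 0 240" --pt "-1.5 -9.5 0.6 0 0 0 240" --pt "-1.7 -10.7 0.65 0 0 0 240" --pt "-1.74 -11.2 0.65 0 0 0 240" --pt "-1.74 -11.2 0.65 0 0 0 240" --pt "-1.74 -11.2 0.65 0 0 0 240"

```text
clock: 27.98
position: [507.8, -38.0, 114.7]
ee_rot: [-0.675, 0.738, 0.0, -0.0]
contact_force: [-0.2, 0.7, -0.4]
gripper_width: 12.1
```

Run:
```python
from lp import *
s,P,d,cw=lens("w22")
R0=R.from_quat(s["ee_rot"])
for y in (-76,-79.5): print("lens est",y,np.round(s["position"]+R0.apply([-.2,y,-27.5]),1))
try: print("spec through lens",rim(P,d,95.3,roi=(587,-45,60)))
except Exception as e: print(e)
o=cv2.imread("pics/w22.png")
for a in np.arange(0,6.28,.15):
    for r in (31,):
        u=proj("wrist",[587.2+r*np.cos(a),-45.4+r*np.sin(a),96],s);cv2.circle(o,tuple(int(round(x)) for x in u),1,(0,0,255),-1)
    u=proj("wrist",s["position"]+R0.apply([27*np.cos(a),-79.5+27*np.sin(a),-34.5]),s);cv2.circle(o,tuple(int(round(x)) for x in u),1,(0,255,0),-1)
cv2.imwrite("pics/w22o.png",o)
p,dd=arm.get_image("scene");cv2.imwrite("pics/s22.png",cv2.resize(p[160:270,240:360],None,fx=5,fy=5,interpolation=2))
for n in ["scene","wrist"]:
  for t in ["lens_centre","focus_mark"]:
    for r in arm.tip_of(t,n)[:2]: print(n,t,r,at_z(n,r["uv"],141.5,s))
```

```text
pos [507.8 -38.  114.7] yaw -95.1 w 12.1
lens tool [ -0.7 -76.2] (5354, 17, np.float64(1.2137217211513365)) ring top z tool -32.8 slopes [ 0.004 -0.047] world ring-top centre [583.7 -44.1 147.5]
handle slope dz/dy [-4.04462239e-04 -3.56987751e+01] 3235
lens est -76 [583.5 -44.6 142.2]
lens est -79.5 [587.  -44.9 142.2]
high <= 0
scene lens_centre {'uv': [294.4, 205.5], 'score': 0.71} [587.93160147 -42.60425598 141.5       ]
wrist lens_centre {'uv': [314.2, 84.3], 'score': 0.7} [589.31108574 -44.26055633 141.5       ]
```

View pics/w22o.png

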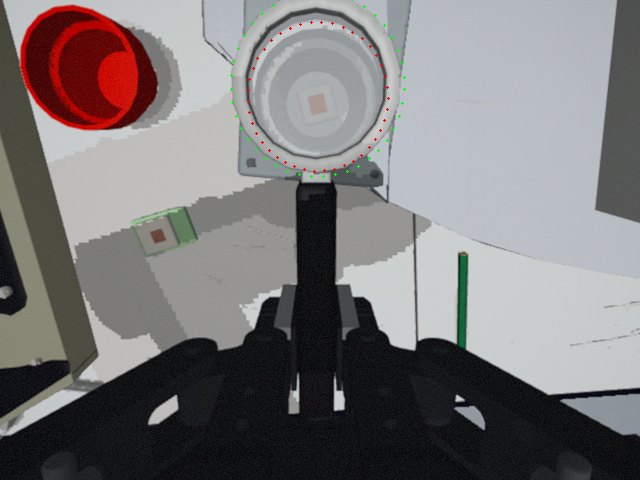

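View pics/s22.png

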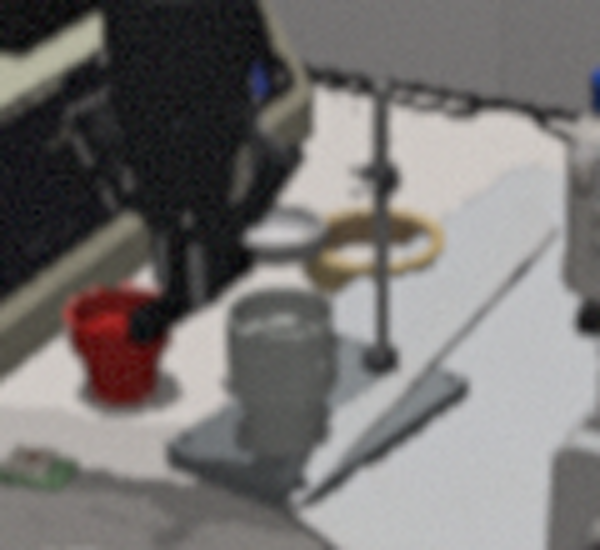

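The lens sits over the nested cups in both views, with the cups visible concentrically through it. Last check: pointer height against the scene view.

Run:
```python
from h import *
for z in (136,142,148): print(z,proj("scene",[653.5,-58.5,z]),proj("scene",[587,-45,z]))
P=np.load("pics/w16.npy");print(np.round(P[164:172:2,152:178:3].reshape(-1,3),1)[::3])
s=arm.read_state();print(s["position"],np.abs(s["joint_vel"]).max(),s["clock"],s["gripper_width"])
```

```text
136 [310.34043964 199.17079431] [295.07834711 207.63379762]
142 [310.32082588 197.22770329] [295.01902665 205.63278761]
148 [310.30111582 195.27507205] [294.95940299 203.62155005]
[[666.1 -62.7 144.1]
 [661.9 -61.3 142.4]
 [657.2 -59.8 141.8]
 [667.  -61.7 143.1]
 [662.8 -60.3 141.3]
 [657.6 -58.7 142. ]
 [667.5 -60.7 143. ]
 [662.9 -59.2 142.1]
 [657.7 -57.7 142.7]
 [668.  -59.6 142.8]
 [663.4 -58.1 142. ]
 [658.3 -56.6 142.3]]
[508.30326293 -37.88540694 114.78175534] 0.0036923685267049554 28.275 12.089121168927186
```

>>> move_arm --pt "0 0 0 0 0 0 240" --pt "0 0 0 0 0 0 240" --pt "0 0 0 0 0 0 240"

```text
clock: 28.65
position: [508.4, -37.9, 114.6]
ee_rot: [-0.675, 0.738, 0.0, -0.0]
contact_force: [0.7, -0.5, -1.5]
gripper_width: 12.4
```

```bash
python3 -c "
from bench import arm
print(arm.job_done(),arm.read_state()['position'])"
```

```text
the job is handed in; nothing more can be done
the job is handed in; nothing more can be done
```

The specimen cup is nested in the base cup and released, and the arm is holding the loupe level over the cups at the pointer height. I handed the job in at 28.7 s; no verdict was reported.

- **Nesting:** the cup seated at about 5 N. After release its rim read z 95.3 mm, which is 96 allowing for the camera's -0.7 mm bias, on axis (587, -45). The cups were concentric to under 1 mm at my last base fit, taken partway down.
- **Loupe:** it is gripped at the handle centre at 12 mm opening, with a slope under 0.002 rad and nearly still. The lens is at about (587, -45), within a few mm of the cup axis.
- **Height:** the lens middle is at about 142 mm. The pointer's top face measured about 142 mm in the wrist depth, so its tip is about 141.5.

**What went wrong or disagreed:**
- **First grasp missed:** the finger tips sit about 25 mm behind the stated TCP. The fingers closed above the rim, and reopening pushed the cup about 46 mm towards the water bath. It stayed upright with the wax inside, and I regrasped it with the jaws turned.
- **Lens fit:** the wrist-depth ring fit put the lens 3–4 mm nearer the handle than the given 80 mm; either value is within the 10 mm limit.
- **Pointer height:** the coarse scene and top pictures scattered, giving 134 to 147 mm. I relied on the closer wrist depth.
- **Bystanders and pointer:** I did not measure their positions again at the end. I saw no sign that they had moved.

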